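# Rack the drained electrode plates

### The arm

A 7-joint arm with a two-finger parallel gripper is mounted at the origin on the work surface. World frame = base frame: x ahead of the robot, y to its left, z up, the work surface at z = 0. Lengths are in m, angles in rad, forces in N, time in s.
With the tool pointing down it reaches from about 0.425 to 0.925 m from the base axis. Payload 6.8 kg.
Tool frame: the origin (TCP) lies at the centre of the arm's flange, where the gripper is bolted on; the fingertips stand 173 mm ahead of it and the grasp point (between the pads) lies 155 mm ahead of it (r.hold_point_z is the distance from the TCP to the grasp point, in m); z points along the fingers, x is the direction in which the jaws open and shut, and the axes are right-handed (so a half turn about z gives the same grasp; the last joint's range is limited). The gripper opens to 85 mm and grips with 20 to 120 N. Pads are 22 mm wide; open, the fingers measure 114 mm over their backs; the gripper's body (76 mm by 85 mm) begins 54 mm behind the grasp point. The pads swing forward as they close: fully open they stand 13 mm farther back than shut.
Start: joints at [-1.374, 0.477, 0.022, 1.555, -0.011, 1.109, -0.083], TCP at [0.203, 0.644, 0.405] pointing down, gripper open.
Joint ranges: [-2.96, 2.96], [-0.34, 2.1], [-1.41, 1.46], [0.24, 2.44], [-1.37, 4.51], [0.17, 1.92], [-2.96, 2.96]. Speed limits (rad/s): [2.39, 2.39, 3.14, 3.14, 3.14, 3.14, 3.14].

### API

Orientations are given as a rotation vector (axis times angle).
In Python, from bench import r gives the robot as it stands.
- The arm moves only by the tool apply_moves, never from a script. Its arguments are lists of equal length, an entry for each row: "dp": the shift along the tool's x, y, z scaled (see below), a list of three; "twist": the turn, a rotation vector about the tool's x, y, z scaled (see below), a list of three; "jaw": the closure in counts, from 0 (fully open) to 255 (shut). In form: {"dp": [[x, y, z], ...], "twist": [[rx, ry, rz], ...], "jaw": [jaw, ...]}. A call has 1 to 20 rows; each row shifts and turns the pose as measured when the row begins, along the tool's axes as they then stand; what a row does not reach is not made up. The controller multiplies each number of a shift by 12 cm and each number of a turn by 120 degrees. A row lasts 1/10 s, in which the tool goes at most 50 mm and 8.59 degrees, less where a joint would pass 70% of its speed; a pose out of reach is approached as far as the arm can. A call with a number of a shift or a turn outside -1 to 1 is refused whole. A call with a gripper value outside its range is refused whole. The fingers move at their own pace and stop on an object; "grip_force" is the grip in N (left out, the last holds). Time passes only in rows, so rows that do not move let the fingers close. It gives the time, the measured TCP pose, the force and the opening at its end, in the units of the state.
- r.get_obs(): the state, without advancing time (a new reading comes with each control period).
- r.grab_frame(name): name is "scene" or "top" or "wrist"; returns a dict with "color" (480x640x3 uint8, red, green, blue), "z_map" (480x640 float32, m along the optical axis (not along the pixel's ray), 0 where there is no reading), "intrinsics" (3x3 intrinsics, pixels), "dist_coeffs" ([k1, k2, p1, p2, k3] as OpenCV has them; the pictures are not rectified), "R" (3x3) and "t" (3): a world point X has camera coordinates R X + t; the wrist camera has in their place "hand_eye" (4x4, takes a point from camera to tool coordinates, whose origin is the TCP and whose axes are the tool frame's). Camera axes: x right, y down, z forward; pixel columns grow to the right and rows downward; lengths in m; the calibration is good to about 2 mm. A picture is of the moment at which its call begins: read the wrist's pose just before it.
- r.hand_in(): hands the job in, once; it reports no verdict.
The state is a dict: "clock": time; "joints": joint angles; "qvel": joint speeds; "tau": joint torques, N m; "tcp_pos": TCP position; "orientation": TCP orientation; "contact_force": force on the tool from outside, world axes, zero at the start; "moment": the same for the moment, N m; "grip_width": finger opening in m.
Only numpy, scipy, OpenCV 4.12 (cv2) and the standard library are available. Lean on these libraries where they do the work, as an engineer would, in place of code of your own. Each camera call takes 0.05 s, during which the arm holds its last target.

### The job

Take the blue and the red electrode plate from the draining stand and stand each upright on its edge in the rack, in the slot that has the insert of its own colour. A key is clamped somewhere along the floor of each of these slots, never in the same place: feel for it by shifting the plate along the slot until the notch in its bottom edge drops over the key and both feet stand fully down on the insert. Leave the plain plate in the rack, the flask and the brass ring where they are.

Things in the scene. Friction and masses are not known exactly. Their poses are not given: they have to be found in the camera images.
- plate_blue_c (a point): Aluminium plate with blue bands: 6 mm thick (x), 90 wide (y), 95 high (z), 90-180 g; starts on the stand. Point: its centre; own x normal to the faces, z up its height. Both faces alike. Top 35 mm solid: grip there by the faces. Below it a 30 x 22 window; mid bottom edge a notch 20 wide, 12.5 high, with a 35 mm wide foot each side.
- plate_red_c (a point): The same plate with red bands instead of blue, also on the stand at the start. Point: its centre; axes as for the blue plate.
- plate_plain_c (a point): The same plate with grey bands, already upright in the third slot of the rack (no insert, no key there); to be left alone. Point: its centre.
- stand: White fixed stand, base 140 x 235 x 8 mm; origin mid-underside, z up. Plates lean in it at y = +62 and -62 mm, 35 degrees from upright, tops to its -x (the robot). Feet on ledges behind a 6 mm lip: draw out along the plate. Two 14 mm prongs behind each plate, 33 mm either side of its middle, reach 72 mm up it; open between and behind them for a finger.
- rack: White fixed rack, base 150 x 130 x 12 mm; origin mid-underside, z up. Three slots along its y at x = -45, 0, 45 mm, each between two pairs of fins (12 mm long, 33 mm either side of the slot's middle). Gap 9 mm between fins up to 60 mm above the table, flaring above to about 19 mm at 70 mm. Slot ends open.
- insert_blue: Blue strip in a slot's floor: the blue plate's slot. Origin: slot middle, strip underside; y along the slot, z up. Feet stand 5 mm above origin (plate centre then at 52.5 mm). On it a rigid dark steel key, 11 mm along the slot, 9 high, is clamped up to 18 mm either side of the middle, place not reported: find by feel. Off the notch, the plate stops 9 mm too high on it.
- insert_red: Red strip in another slot's floor: the red plate's slot. Size, origin, axes and hidden key as for the blue insert, its key clamped at a place of its own.
- flask_c (a point): Loose glass flask with a narrow neck, 68 mm across, 154 high, left of the rack; point on its axis 40 mm above its underside. Leave it alone.
- ring: Loose brass ring, 60 mm across, 10 high, flat on the table beyond stand and rack; origin mid-underside. Leave it alone.
Mind the look-alikes: they are no part of the job. What is shaped like the part that bears plate_red_c but pink or turquoise is not meant.

How it is judged:
By the outcome, as a careful person would: the job done as asked, in the order asked, and still so for the second after the job is handed in, with the robot touching nothing.
It also fails if it takes over 72 s, if anything falls off the work surface, if the arm or the gripper's body presses on something with over 40 N, if the wrist force passes 120 N, or if a joint passes its speed limit or range.

## Working session

There is one attempt and no reset: what is moved stays moved. The work goes in short steps, Python scripts to look and compute and a tool call to move; the robot and the scene stay as the last step left them, time stands still between calls to the robot, and variables do not carry over. Pictures are saved under pics/ and viewed, and the job is handed in when it is done.

Besides the shell and the picture viewer there is one more tool, called after "Call:" by a JSON object that holds its "fn" and its "kwargs". apply_moves: Moves the arm, as the interface text tells. Shifts and turns lie within -1 to 1; 1 stands for 12 cm of shift or 120 degrees of turn. Its arguments: {"type":"object","properties":{"dp":{"type":"array"},"twist":{"type":"array"},"jaw":{"type":"array"},"grip_force":{"type":"number"}},"required":["dp","twist","jaw"]}

```bash
mkdir -p pics; ls; cat > h.py <<'E'
import numpy as np,cv2,pickle
from scipy.spatial.transform import Rotation as Ro
from bench import r
def grab(n,tag):
    o=r.get_obs(); f=r.grab_frame(n)
    f=dict(f); f['obs']=o
    pickle.dump(f,open(f'pics/{tag}.pkl','wb')); cv2.imwrite(f'pics/{tag}.png',f['color'][:,:,::-1]); return f
def load(t): return pickle.load(open(f'pics/{t}.pkl','rb'))
def cam(f):
    if 'R' in f and f.get('R') is not None: return np.array(f['R']),np.array(f['t'])
    o=f['obs'];T=np.eye(4);T[:3,:3]=Ro.from_rotvec(o['orientation']).as_matrix();T[:3,3]=o['tcp_pos']
    M=np.linalg.inv(T@np.array(f['hand_eye'])); return M[:3,:3],M[:3,3]
def ray(f,uv):
    R,t=cam(f); p=cv2.undistortPoints(np.array([[uv]],float),np.array(f['intrinsics']),np.array(f['dist_coeffs']))[0,0]
    d=R.T@np.array([p[0],p[1],1.]); return -R.T@t,d
def depth(f,uv):
    c,d=ray(f,uv); u,v=map(int,np.round(uv)); z=f['z_map'][v-1:v+2,u-1:u+2]; z=z[z>0]
    return c+d*np.median(z) if len(z) else None
def tri(*a):
    A=np.zeros((3,3));b=np.zeros(3)
    for f,uv in a:
        c,d=ray(f,uv);d=d/np.linalg.norm(d);P=np.eye(3)-np.outer(d,d);A+=P;b+=P@c
    return np.linalg.solve(A,b)
def proj(f,X):
    R,t=cam(f); return cv2.projectPoints(np.array(X,float).reshape(-1,3),cv2.Rodrigues(R)[0],t,np.array(f['intrinsics']),np.array(f['dist_coeffs']))[0][:,0]
def atz(f,uv,z):
    c,d=ray(f,uv); return c+d*(z-c[2])/d[2]
def crop(f,x,y,w,h,s,name):
    cv2.imwrite(f'pics/{name}.png',cv2.resize(f['color'][y:y+h,x:x+w,::-1],None,fx=s,fy=s,interpolation=cv2.INTER_CUBIC))
E
python3 - <<'E'
from h import *
for n in('scene','top','wrist'): f=grab(n,n+'0'); print(n,cam(f)[0].round(3).tolist(),(-cam(f)[0].T@cam(f)[1]).round(3),f['intrinsics'][0][0])
print(r.get_obs())
E
```

```text
pics
scene [[0.203, 0.979, 0.021], [0.62, -0.111, -0.777], [-0.758, 0.171, -0.629]] [ 1.458 -0.204  0.806] 556.6202044159616
top [[0.012, -1.0, 0.002], [-0.997, -0.012, -0.072], [0.072, -0.001, -0.997]] [ 0.484 -0.022  1.013] 471.30682427042245
wrist [[0.301, 0.954, -0.002], [0.912, -0.287, 0.292], [0.278, -0.089, -0.956]] [0.133 0.665 0.373] 424.9525021142613
{'clock': 0.15, 'joints': array([-1.37410293,  0.47764488,  0.02236463,  1.55620258, -0.01149076,
        1.10927463, -0.08312633]), 'qvel': array([-1.73277826e-04, -3.50555380e-03, -1.10131317e-03, -2.10549891e-03,
       -6.39673034e-05,  6.36710480e-04, -8.68756246e-04]), 'tau': array([ 2.81315813e-03, -5.96925402e+01,  1.60991661e+00, -2.81491953e+01,
        1.25550423e-02,  6.45099513e-03, -1.34800007e-05]), 'tcp_pos': array([0.20250377, 0.64369858, 0.40393518]), 'orientation': array([ 2.53220421e+00,  1.85789440e+00, -1.66085685e-03]), 'contact_force': array([ 0.53879409,  0.26096988, -0.54526721]), 'moment': array([ 0.02848162,  0.00484939, -0.02505865]), 'grip_width': 0.08546850514896955}
```

View pics/scene0.png

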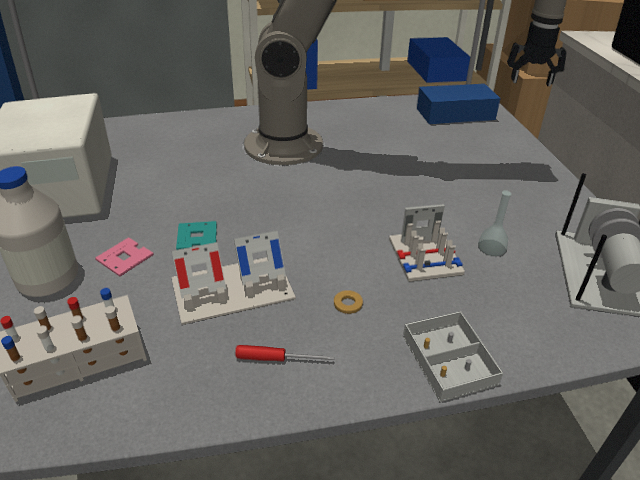

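View pics/top0.png

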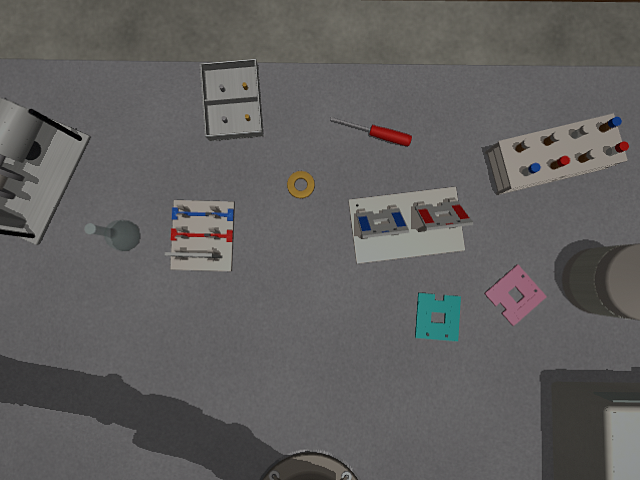

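View pics/wrist0.png

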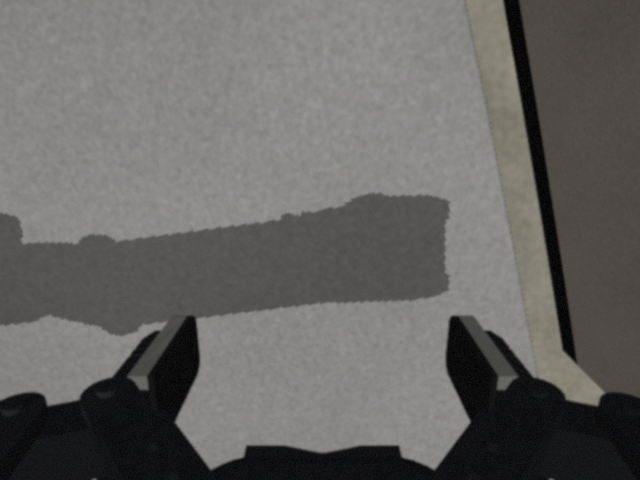

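Scene: blue plate at top (382,222) and red at (442,214) on the white stand; rack at (202,236) with blue insert row y≈213, red row y≈235, and the plain plate at y≈255. Look-alikes: the turquoise plate (438,317) and pink plate (516,295) lie flat on the table. I'll enlarge these views.

```bash
python3 - <<'E'
from h import *
t=load('top0');s=load('scene0')
crop(t,335,175,150,100,5,'c1'); crop(t,160,190,90,90,6,'c2'); crop(s,160,210,150,120,5,'c3'); crop(s,380,195,100,90,6,'c4')
E
```

```text
(no output)
```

View pics/c1.png

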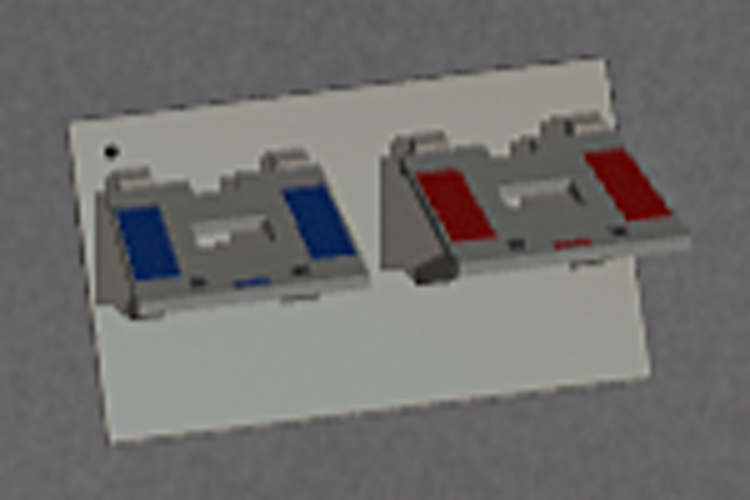

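View pics/c2.png

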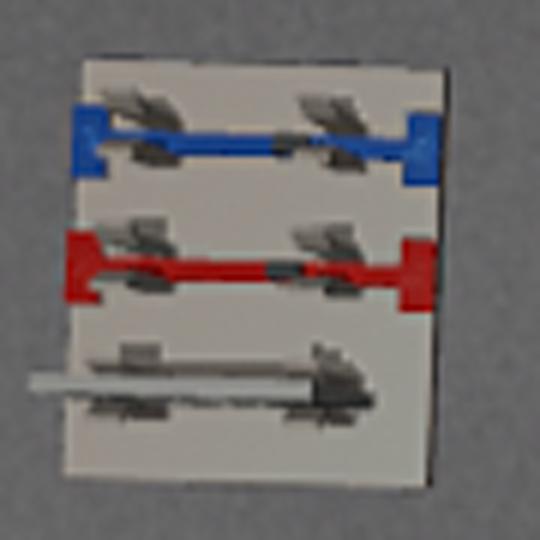

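View pics/c3.png

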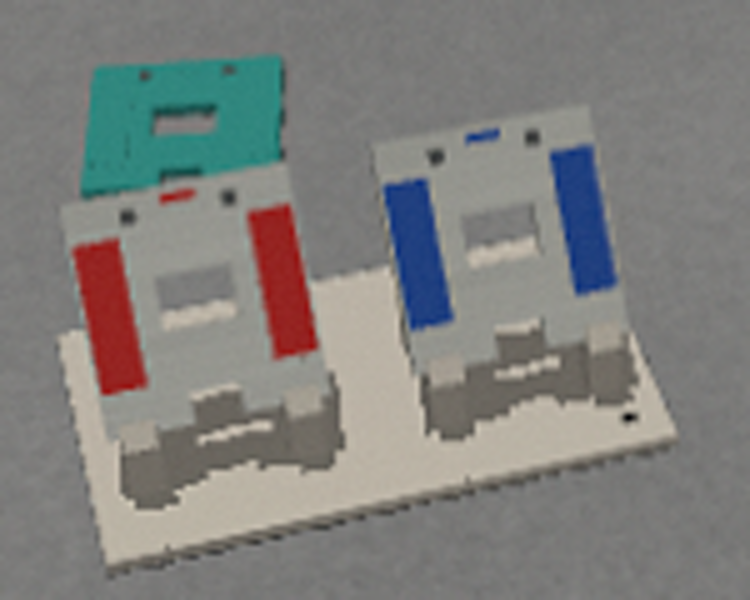

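View pics/c4.png

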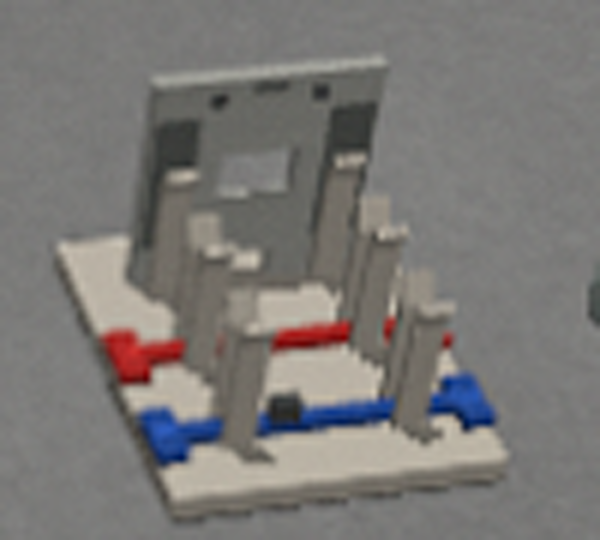

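```bash
cat > fit.py <<'E'
from h import *
from scipy.optimize import least_squares
t=load('top0');s=load('scene0')
def full(p,x0,y0,k): return [(p[0]+.5)/k-.5+x0,(p[1]+.5)/k-.5+y0]
T1=lambda p:full(p,335,175,5);T2=lambda p:full(p,160,190,6);S1=lambda p:full(p,160,210,5);S2=lambda p:full(p,380,195,6)
def fit(obs,x0,freez=False):
    def res(q):
        R=Ro.from_euler('z',q[2]).as_matrix();out=[]
        for f,uv,X in obs: out.append(proj(f,R@np.array(X)+[q[0],q[1],q[3] if freez else 0])[0]-uv)
        return np.ravel(out)
    o=least_squares(res,x0+([0] if freez else []),loss='soft_l1'); return o.x,res(o.x).reshape(-1,2)
E
python3 - <<'E'
from fit import *
a,b=.070,.1175
st=[(t,T1((70,122)),(a,b,.008)),(t,T1((603,58)),(a,-b,.008)),(t,T1((650,375)),(-a,-b,.008)),(t,T1((112,442)),(-a,b,.008)),
(s,S1((58,335)),(-a,-b,.008)),(s,S1((105,565)),(a,-b,.008)),(s,S1((678,433)),(a,b,.008))]
for fz in(0,1):
  q,e=fit(st,[.6,-.2,0],fz); print('stand',q.round(4),np.degrees(q[2]).round(2));print(e.round(1).tolist())
a,b=.075,.065
rk=[(t,T2((85,60)),(a,b,.012)),(t,T2((447,68)),(a,-b,.012)),(t,T2((432,487)),(-a,-b,.012)),(t,T2((63,475)),(-a,b,.012)),
(s,S2((55,243)),(-a,-b,.012)),(s,S2((172,502)),(a,-b,.012)),(s,S2((508,458)),(a,b,.012))]
for fz in(0,1):
  q,e=fit(rk,[.6,.25,0],fz); print('rack',q.round(4),np.degrees(q[2]).round(2));print(e.round(1).tolist())
o=r.get_obs();print(Ro.from_rotvec(o['orientation']).as_matrix().round(3))
# plate top corners
for n,L in dict(bl=((137,318),(380,152)),): pass
E
```

```text
stand [ 0.5961 -0.1999  0.1373] 7.87
[[-1.2, -0.3], [0.4, -1.0], [0.5, -0.1], [-1.1, 0.3], [-0.7, -0.4], [-0.2, -0.5], [-0.0, -0.2]]
stand [ 0.5957 -0.2001  0.1363 -0.0018] 7.81
[[-1.1, -0.0], [0.2, -0.6], [0.3, 0.3], [-1.2, 0.5], [-0.6, 0.0], [-0.2, -0.1], [-0.2, 0.4]]
rack [ 0.5679  0.2353 -0.011 ] -0.63
[[-0.8, -0.7], [-0.3, -0.6], [-0.4, -0.3], [-0.3, 0.3], [-1.2, -0.1], [-0.9, -0.5], [-0.4, -0.1]]
rack [ 0.5676  0.2357 -0.0114 -0.0016] -0.66
[[-0.7, -0.4], [-0.3, -0.3], [-0.5, -0.1], [-0.3, 0.5], [-1.1, 0.3], [-0.9, -0.1], [-0.4, 0.3]]
[[ 0.3    0.954 -0.   ]
 [ 0.954 -0.3   -0.001]
 [-0.001  0.    -1.   ]]
```

```bash
cat > plan.py <<'E'
from h import *
stand=np.array([.5961,-.1999,0]);sy=.1373
rack=np.array([.5679,.2353,0]);ry=-.011
def Rdown(yaw): # tool x at yaw, z down
    c,s=np.cos(yaw),np.sin(yaw); return np.array([[c,s,0],[s,-c,0],[0,0,-1.]])
def plan(P,Rt,n=None,dec=2,vmax=.045,wmax=7.5,obs=None):
    o=obs or r.get_obs(); p=np.array(o['tcp_pos']);R=Ro.from_rotvec(o['orientation']).as_matrix()
    rv=Ro.from_matrix(R.T@Rt).as_rotvec(); d=np.array(P)-p
    m=n or max(1,int(np.ceil(max(np.linalg.norm(d)/vmax,np.degrees(np.linalg.norm(rv))/wmax))))
    out=[]
    for k in range(m):
        Rk=R@Ro.from_rotvec(rv*k/m).as_matrix(); out.append((Rk.T@d/m/.12).round(dec).tolist())
    tw=(np.degrees(rv)/m/120).round(max(3,dec)).tolist()
    print('d',(d*1000).round(1),'rot deg',np.degrees(rv).round(2),'rows',m); print('dp',out);print('twist',tw)
E
python3 - <<'E'
from plan import *
Rt=Rdown(sy); P=stand+Ro.from_euler('z',sy).apply([-.02,.017,0])+[0,0,.42]
plan(P,Rt)
E
```

```text
d [ 371.5 -829.5   16.1] rot deg [5.000e-02 7.000e-02 6.467e+01] rows 21
dp [[-0.27, 0.24, -0.01], [-0.26, 0.25, -0.01], [-0.24, 0.27, -0.01], [-0.23, 0.28, -0.01], [-0.21, 0.29, -0.01], [-0.2, 0.3, -0.01], [-0.18, 0.31, -0.01], [-0.16, 0.32, -0.01], [-0.15, 0.33, -0.01], [-0.13, 0.34, -0.01], [-0.11, 0.34, -0.01], [-0.09, 0.35, -0.01], [-0.07, 0.35, -0.01], [-0.05, 0.36, -0.01], [-0.03, 0.36, -0.01], [-0.01, 0.36, -0.01], [0.01, 0.36, -0.01], [0.02, 0.36, -0.01], [0.04, 0.36, -0.01], [0.06, 0.36, -0.01], [0.08, 0.35, -0.01]]
twist [0.0, 0.0, 0.026]
```

Call:
{"fn": "apply_moves", "kwargs": {"dp": [[-0.27, 0.24, -0.01], [-0.26, 0.25, -0.01], [-0.24, 0.27, -0.01], [-0.23, 0.28, -0.01], [-0.21, 0.29, -0.01], [-0.2, 0.3, -0.01], [-0.18, 0.31, -0.01], [-0.16, 0.32, -0.01], [-0.15, 0.33, -0.01], [-0.13, 0.34, -0.01], [-0.11, 0.34, -0.01], [-0.09, 0.35, -0.01], [-0.07, 0.35, -0.01], [-0.05, 0.36, -0.01], [-0.03, 0.36, -0.01], [-0.01, 0.36, -0.01], [0.01, 0.36, -0.01], [0.03, 0.36, -0.01], [0.05, 0.36, -0.01], [0.07, 0.36, -0.01]], "twist": [[0, 0, 0.027], [0, 0, 0.027], [0, 0, 0.027], [0, 0, 0.027], [0, 0, 0.027], [0, 0, 0.027], [0, 0, 0.027], [0, 0, 0.027], [0, 0, 0.027], [0, 0, 0.027], [0, 0, 0.027], [0, 0, 0.027], [0, 0, 0.027], [0, 0, 0.027], [0, 0, 0.027], [0, 0, 0.027], [0, 0, 0.027], [0, 0, 0.027], [0, 0, 0.027], [0, 0, 0.027]], "jaw": [0, 0, 0, 0, 0, 0, 0, 0, 0, 0, 0, 0, 0, 0, 0, 0, 0, 0, 0, 0]}}

```text
clock: 2.15
tcp_pos: [0.5295, -0.1879, 0.4252]
orientation: [-3.134, -0.161, 0.002]
contact_force: [0.4, 0.1, -0.8]
grip_width: 0.0856
```

```bash
python3 - <<'E'
from plan import *
Rt=Rdown(sy); P=stand+Ro.from_euler('z',sy).apply([-.02,.017,0])+[0,0,.42]
plan(P,Rt)
E
```

```text
d [44.4  2.1 -5.2] rot deg [-0.18  0.07 -1.97] rows 1
dp [[0.37, 0.02, 0.04]]
twist [-0.001, 0.001, -0.016]
```

Call:
{"fn": "apply_moves", "kwargs": {"dp": [[0.37, 0.02, 0.04], [0, 0, 0]], "twist": [[0, 0, -0.016], [0, 0, 0]], "jaw": [0, 0]}}

```text
clock: 2.35
tcp_pos: [0.5753, -0.1926, 0.4199]
orientation: [3.134, 0.199, -0.002]
contact_force: [-0.2, 1.8, -1.1]
grip_width: 0.0852
```

```bash
python3 - <<'E'
from plan import *
f=grab('wrist','w1');print(f['obs']['tcp_pos'],f['obs']['qvel'].round(3))
E
```

```text
[ 0.57534926 -0.19258516  0.41988481] [ 0.068 -0.078  0.091  0.079  0.074  0.028 -0.024]
```

View pics/w1.png

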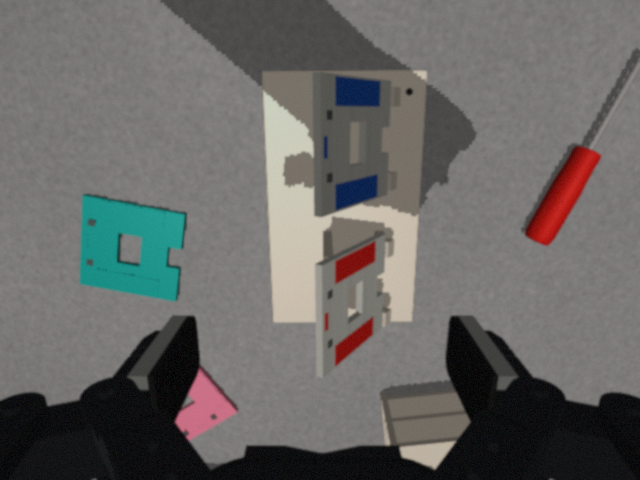

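Wrist view: blue plate top edge runs from (318,75) to (318,214), red from (320,265) to (320,375). Turquoise and pink lie flat at left. Depth readings on the bands and edges come next.

```bash
cat > pl.py <<'E'
from plan import *
def tostand(X): return Ro.from_euler('z',-sy).apply(X-stand)
def ptsmask(f,m):
    v,u=np.nonzero(m&(f['z_map']>0)); z=f['z_map'][v,u]
    p=cv2.undistortPoints(np.stack([u,v],1).astype(float)[:,None],np.array(f['intrinsics']),np.array(f['dist_coeffs']))[:,0]
    R,t=cam(f); return (np.c_[p*z[:,None],z]-t)@R, np.c_[u,v]
def colmask(f,c):
    h=cv2.cvtColor(f['color'],cv2.COLOR_RGB2HSV).astype(int)
    if c=='blue': m=(abs(h[...,0]-112)<12)&(h[...,1]>120)
    else: m=((h[...,0]<6)|(h[...,0]>174))&(h[...,1]>140)
    return m&(h[...,2]>40)
E
python3 - <<'E'
from pl import *
f=load('w1')
for c,box in(('blue',(300,60,400,225)),('red',(310,225,400,380))):
    m=colmask(f,c);k=np.zeros_like(m);k[box[1]:box[3],box[0]:box[2]]=1;m&=k
    m=cv2.erode(m.astype(np.uint8),np.ones((3,3)))>0
    n,l,st,ce=cv2.connectedComponentsWithStats(m.astype(np.uint8))
    allp=[]
    for i in range(1,n):
        if st[i,4]<80: continue
        X,_=ptsmask(f,l==i); Y=tostand(X);allp.append(Y)
        print(c,st[i].tolist(),Y.mean(0).round(4))
    Y=np.vstack(allp);cc=Y.mean(0);nn=np.linalg.svd(Y-cc)[2][2]; nn*=np.sign(nn[0]);print('n',nn.round(3),'lean',np.degrees(np.arctan2(nn[2],nn[0])).round(1))
crop(f,250,55,200,150,4,'d1');crop(f,250,220,200,165,4,'d2')
E
```

```text
blue [337, 78, 42, 27, 995] [0.0064 0.0962 0.0805]
blue [337, 177, 39, 31, 776] [0.0063 0.0274 0.0801]
n [ 0.818 -0.005  0.575] lean 35.1
red [337, 244, 37, 37, 637] [ 0.0062 -0.0275  0.0799]
red [337, 320, 35, 42, 483] [ 0.0059 -0.0962  0.08  ]
n [ 0.819 -0.003  0.574] lean 35.1
```

View pics/d1.png

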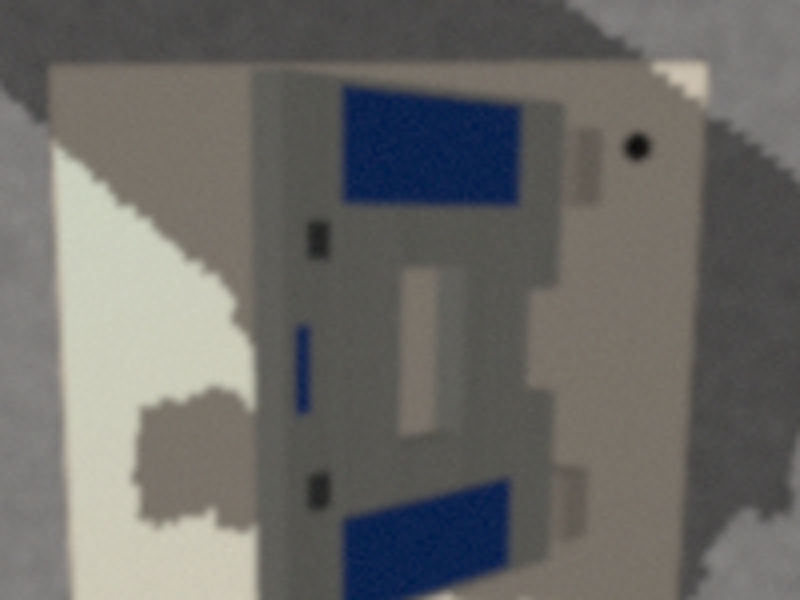

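View pics/d2.png

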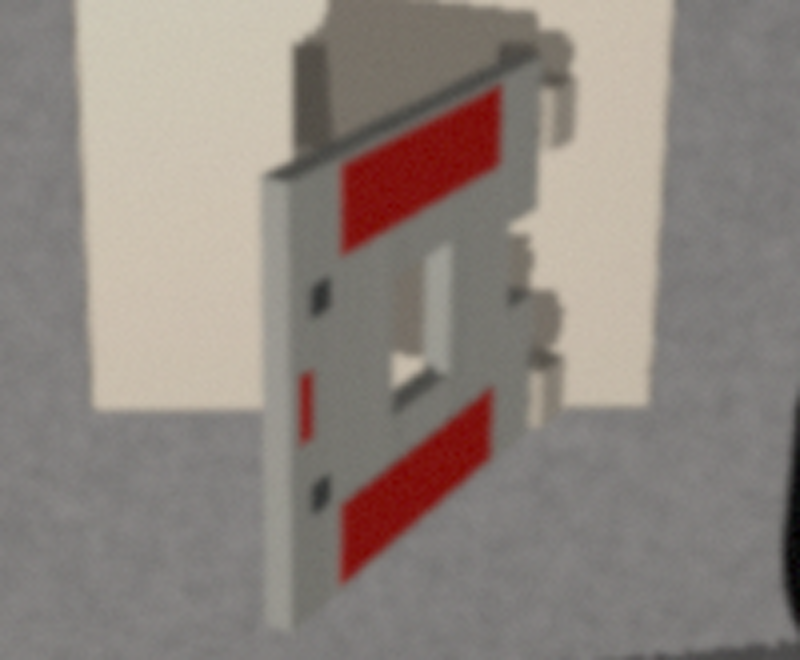

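```bash
python3 - <<'E'
from pl import *
from fit import S1,T1
f=load('w1');s=load('scene0')
W=lambda p,y0:[(p[0]+.5)/4-.5+250,(p[1]+.5)/4-.5+y0]
n=np.array([.819,0,.574])
for nm,wc,sc,y0,c in(('blue',[(283,75)],[(592,106)],55,(.0063,.0618,.0803)),('red',[(288,182),(292,632)],[(290,167),(60,207)],220,(.0061,-.0619,.08))):
    for a,b in zip(wc,sc):
        cW,d=ray(f,W(a,y0)); q=tostand(cW); dd=Ro.from_euler('z',-sy).apply(d)
        X=q+dd*(n@(np.array(c)-q))/(n@dd)
        print(nm,'plane',X.round(4),'tri',tostand(tri((f,W(a,y0)),(s,S1(b)))).round(4))
E
```

```text
blue plane [-0.0186  0.1056  0.1158] tri [-0.0182  0.1076  0.1138]
red plane [-0.0192 -0.017   0.1162] tri [-0.0187 -0.0165  0.1134]
red plane [-0.0195 -0.1061  0.1165] tri [-0.0193 -0.1065  0.1152]
```

```bash
cat >> pl.py <<'E'
n_=np.array([.819,0,.574]);u_=np.array([-.574,0,.819])
Rs=Ro.from_euler('z',sy).as_matrix()
Rgrasp=Rs@np.array([[n_[0],0,-u_[0]],[0,-1,0],[n_[2],0,-u_[2]]])
H=float(r.hold_point_z)
def grasp(y,back=0,below=.016,dn=0):
    top=np.array([-.019,y,.1155]); G=top-below*u_-(.003-dn)*n_
    return Rs@(G+(H+back)*u_)+stand
E
python3 - <<'E'
from pl import *
print(H,grasp(.0618)); plan(grasp(.0618,.1),Rgrasp)
E
```

```text
0.1547 [ 0.48752186 -0.15251505  0.2273733 ]
d [-141.8   34.6 -111.3] rot deg [ 0.37 35.2  -0.8 ] rows 5
dp [[-0.23, -0.09, 0.19], [-0.25, -0.09, 0.16], [-0.26, -0.09, 0.13], [-0.28, -0.09, 0.09], [-0.29, -0.09, 0.06]]
twist [0.001, 0.059, -0.001]
```

Call:
{"fn": "apply_moves", "kwargs": {"dp": [[-0.23, -0.09, 0.19], [-0.25, -0.09, 0.16], [-0.26, -0.09, 0.13], [-0.28, -0.09, 0.09], [-0.29, -0.09, 0.06], [0, 0, 0]], "twist": [[0.001, 0.059, -0.001], [0.001, 0.059, -0.001], [0.001, 0.059, -0.001], [0.001, 0.059, -0.001], [0.001, 0.059, -0.001], [0, 0, 0]], "jaw": [100, 100, 100, 100, 100, 100]}}

```text
clock: 3.0
tcp_pos: [0.4535, -0.1608, 0.3233]
orientation: [-2.968, -0.213, -0.811]
contact_force: [0.6, 0.1, -0.1]
grip_width: 0.0519
```

```bash
python3 - <<'E'
from pl import *
f=grab('wrist','w2');plan(grasp(.0618,.1),Rgrasp,dec=3); print(r.get_obs()['joints'])
E
```

```text
d [-23.9   0.8 -14.7] rot deg [-1.24  4.43 -0.03] rows 1
dp [[-0.231, -0.033, 0.007]]
twist [-0.01, 0.037, -0.0]
[-0.00322085  0.20130952  0.3235185   2.25995064 -0.99607345  0.36003571
  1.33241301]
```

View pics/w2.png

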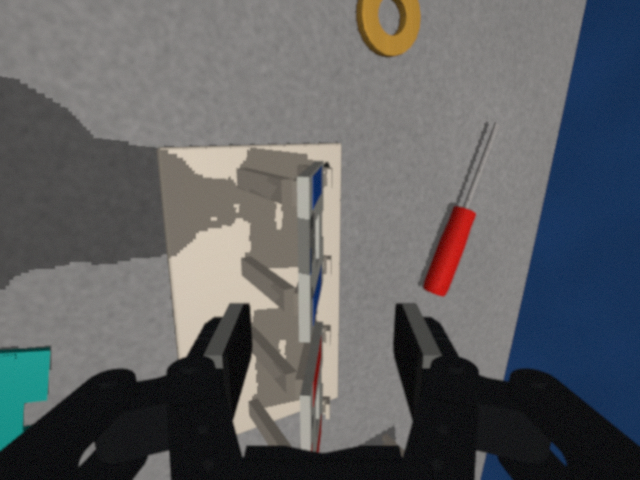

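Wrist view: the blue plate's top edge runs down (303,175)-(303,340), between the jaws. I'll align closer to the plate, at 60 mm back.

```bash
python3 - <<'E'
from pl import *
plan(grasp(.0618,.06),Rgrasp,dec=3,n=2)
E
```

```text
d [ -1.1   3.9 -47.5] rot deg [-1.24  4.43 -0.03] rows 2
dp [[-0.103, -0.013, 0.169], [-0.109, -0.015, 0.165]]
twist [-0.005, 0.018, -0.0]
```

Call:
{"fn": "apply_moves", "kwargs": {"dp": [[-0.11, -0.014, 0.165], [-0.11, -0.014, 0.165], [0, 0, 0]], "twist": [[-0.005, 0.02, 0], [-0.005, 0.02, 0], [0, 0, 0]], "jaw": [100, 100, 100]}}

```text
clock: 3.35
tcp_pos: [0.4575, -0.1597, 0.297]
orientation: [-2.955, -0.217, -0.883]
contact_force: [-0.1, -0.1, 0.5]
grip_width: 0.0517
```

```bash
python3 - <<'E'
from pl import *
f=grab('wrist','w3');plan(grasp(.0618,.06),Rgrasp,dec=3);plan(grasp(.0618,.0),Rgrasp,dec=3); print(r.get_obs()['joints'])
# predicted position of top edge mid lower-level
for X in((-.019,.1068,.1155),(-.019,.0168,.1155)):print(proj(f,Rs@np.array(X)+stand))
E
```

```text
d [ -4.5   2.8 -21.1] rot deg [-0.7   1.7   0.32] rows 1
dp [[-0.125, -0.027, 0.129]]
twist [-0.006, 0.014, 0.003]
d [ 29.6   7.5 -70.3] rot deg [-0.7   1.7   0.32] rows 2
dp [[-0.055, -0.01, 0.314], [-0.06, -0.012, 0.313]]
twist [-0.003, 0.007, 0.001]
[ 0.25596163  0.25169687  0.03028147  2.27466282 -1.26647454  0.2571712
  1.61905812]
[[306.96486672 179.91528124]]
[[307.88463976 363.49347343]]
```

View pics/w3.png

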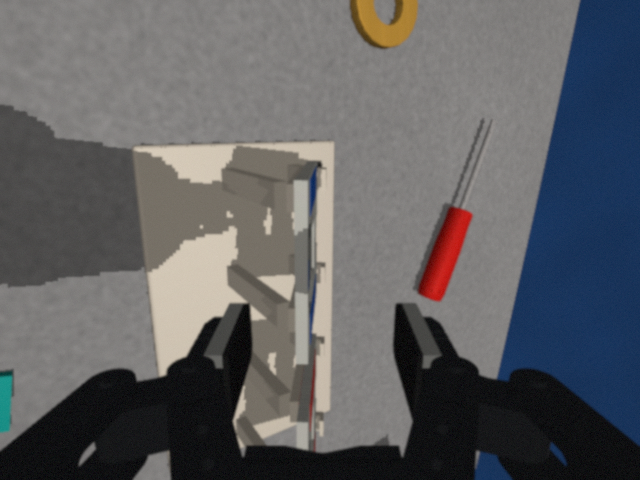

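Call:
{"fn": "apply_moves", "kwargs": {"dp": [[-0.12, -0.02, 0.13], [-0.04, -0.01, 0.13], [0, 0, 0]], "twist": [[-0.005, 0.014, 0.003], [0, 0, 0], [0, 0, 0]], "jaw": [100, 100, 100]}}

```text
clock: 3.7
tcp_pos: [0.4674, -0.1604, 0.2781]
orientation: [-2.954, -0.222, -0.897]
contact_force: [0.0, 0.6, -0.8]
grip_width: 0.0519
```

```bash
python3 - <<'E'
from pl import *
plan(grasp(.0618,.0),Rgrasp,dec=3,vmax=.025); print(r.get_obs()['joints'])
E
```

```text
d [ 20.1   7.9 -50.7] rot deg [-0.57  1.24  0.56] rows 3
dp [[-0.03, -0.013, 0.15], [-0.031, -0.013, 0.149], [-0.032, -0.014, 0.149]]
twist [-0.002, 0.003, 0.002]
[ 0.47200444  0.31245551 -0.22286108  2.25714874 -1.35714596  0.17171453
  1.73581091]
```

Joints 5 and 6 are close to their limits in this pose. Before going on, I'll fit a kinematic model to the logged poses so I can choose a better arm posture.

```bash
cat > kin.py <<'E'
from pl import *
from scipy.optimize import least_squares
import itertools
def fk(q,p,sg):
    q=np.array(q)*sg; R=Ro.from_euler('z',p[9]); x=np.array([0,0,p[0]],float)
    L=[('z',0,0),('y',p[1],p[5]),('z',0,0),('y',p[2],p[6]),('z',0,0),('y',p[3],p[7]),('z',p[4],p[8])]
    # after each joint i: translate z by L1, x by L2
    for i,(a,l,e) in enumerate(L):
        R=R*Ro.from_euler(a,q[i]); 
        if i<6: x=x+R.apply([e,0,l])
    R=R*Ro.from_euler('z',p[10])
    return x,R.as_matrix()
E
python3 - <<'E'
from kin import *
O=[load(k)['obs'] for k in('scene0','w1','w2','w3')]+[r.get_obs()]
best=None
for sg in itertools.product((1,-1),repeat=4):
    sg=np.array([sg[0],1,sg[1],1,sg[2],1,sg[3]])
    for y7 in(0,1.57,3.14,-1.57):
        def res(p):
            o=[]
            for b in O:
                x,R=fk(b['joints'],p,sg);o+=list(x-b['tcp_pos'])+list(.3*(R-Ro.from_rotvec(b['orientation']).as_matrix()).ravel())
            return np.array(o)
        s=least_squares(res,[.3,.4,.4,.2,0,0,0,0,0,0,y7])
        if best is None or s.cost<best[0]-1e-9: best=(s.cost,sg,s.x,y7);print(s.cost,sg,s.x.round(4))
pickle.dump(best,open('kin.pkl','wb'))
E
```

```text
0.5517340471064044 [1 1 1 1 1 1 1] [  0.6948  -1.1549   0.1793  -1.1683  49.7958   1.0995  -0.2117   0.7813
 -12.715    0.6856   3.2685]
0.18101825755587245 [ 1  1 -1  1 -1  1  1] [  0.5288  -2.2218  -0.7189  -1.1513 -31.4196   1.2819  -1.1379   0.3786
  -6.4531  -0.8223  -0.1266]
0.15040851403440064 [-1  1 -1  1  1  1  1] [ 9.100000e-01  2.025000e-01  6.427000e-01  1.556000e-01 -7.820254e+02
  1.733000e-01  1.951000e-01  6.980000e-02 -3.187625e+02  1.369000e-01
  2.660900e+00]
0.0005319397626203109 [-1  1 -1  1 -1  1 -1] [ 3.35600000e-01  4.81800000e-01  4.68500000e-01  1.48800000e-01
  3.60301622e+06  3.80000000e-03 -5.50000000e-03 -3.07000000e-02
  1.69343922e+06 -6.74000000e-02  3.08050000e+00]
```

```bash
cat > kin.py <<'E'
from pl import *
from scipy.optimize import least_squares
import itertools
sg=np.array([-1,1,-1,1,-1,1,-1])
def fk(q,p):
    q=np.array(q)*sg; R=Ro.from_euler('z',p[0]); x=np.array([0,0,0.])
    off=np.array(p[2:2+21]).reshape(7,3) # offsets after joint i
    for i,a in enumerate('zyzyzyz'):
        R=R*Ro.from_euler(a,q[i]); x=x+R.apply(off[i])
    R=R*Ro.from_euler('z',p[1])
    return x,R.as_matrix()
def p0(): 
    p=np.zeros(23);p[1]=3.14;p[2+2]=.3356;p[2+5]=.48;p[2+11]=.4685;p[2+17]=.149; return p
E
python3 - <<'E'
from kin import *
O=[load(k)['obs'] for k in('scene0','w1','w2','w3')]+[r.get_obs()]
b=p0()
def res(p,reg=.02):
    o=[]
    for k in O:
        x,R=fk(k['joints'],p);o+=list(x-k['tcp_pos'])+list(.3*(R-Ro.from_rotvec(k['orientation']).as_matrix()).ravel())
    return np.r_[o,reg*(p-b)]
s=least_squares(res,b); print(s.cost,np.abs(res(s.x)[:60]).reshape(5,12).max(1).round(4));print(s.x[:2].round(4),s.x[2:].reshape(7,3).round(4))
for k in O: 
  x,R=fk(k['joints'],s.x); print((x-k['tcp_pos']).round(4),np.degrees(Ro.from_matrix(R.T@Ro.from_rotvec(k['orientation']).as_matrix()).as_rotvec()).round(2))
E
```

```text
4.391251799903428e-07 [0.0001 0.0001 0.0002 0.0002 0.0001]
[0.     3.1416] [[ 8.100e-03 -7.000e-03  3.112e-01]
 [ 5.500e-03 -7.000e-03  4.852e-01]
 [ 2.800e-03 -1.650e-02  5.200e-03]
 [ 3.000e-03 -1.650e-02  4.689e-01]
 [-2.300e-03 -1.100e-03  4.000e-04]
 [-3.000e-04 -1.100e-03  1.390e-01]
 [-1.250e-02 -1.160e-02 -1.000e-02]]
[-0.      0.      0.0001] [ 0. -0.  0.]
[-0.     -0.0001 -0.0001] [ 0. -0.  0.]
[0.0001 0.0002 0.0001] [-0.  0. -0.]
[-0.0001 -0.0002 -0.0001] [-0.  0. -0.]
[0.     0.0001 0.    ] [-0.  0. -0.]
```

```bash
cat >> kin.py <<'E'
lo=np.array([-2.96,-.34,-1.41,.24,-1.37,.17,-2.96]);hi=np.array([2.96,2.1,1.46,2.44,4.51,1.92,2.96])
PK='kinp.npy'
def getp(): return np.load(PK)
def ik(P,Rt,q0,p,w=1e-3,qref=None):
    qref=q0 if qref is None else qref
    def f(q):
        x,R=fk(q,p); return np.r_[(x-P)*10,Ro.from_matrix(R.T@Rt).as_rotvec()*3,w*(q-qref)]
    s=least_squares(f,np.clip(q0,lo+.03,hi-.03),bounds=(lo+.02,hi-.02)); x,R=fk(s.x,p)
    return s.x,np.linalg.norm(x-P),np.degrees(np.linalg.norm(Ro.from_matrix(R.T@Rt).as_rotvec()))
def margin(q): return np.minimum(q-lo,hi-q)
E
python3 - <<'E'
from kin import *
O=[load(k)['obs'] for k in('scene0','w1','w2','w3')]+[r.get_obs()]
b=p0()
def res(p,reg=.02):
    o=[]
    for k in O:
        x,R=fk(k['joints'],p);o+=list(x-k['tcp_pos'])+list(.3*(R-Ro.from_rotvec(k['orientation']).as_matrix()).ravel())
    return np.r_[o,reg*(p-b)]
p=least_squares(res,b).x; np.save('kinp.npy',p)
rng=np.random.default_rng(0)
flip=np.diag([-1,-1,1.])
for y in(.0618,-.0619):
 for back in(0,.11):
  for nm,F in(('n',np.eye(3)),('-n',flip)):
   sol=[]
   for i in range(60):
    q0=rng.uniform(lo,hi); q,e,a=ik(grasp(y,back),Rgrasp@F,q0,p,1e-4)
    if e<.002 and a<.5: sol.append((margin(q).min(),q))
   sol.sort(key=lambda s:-s[0]); print(y,back,nm,len(sol))
   for s in sol[:3]+sol[len(sol)//2:len(sol)//2+1]: print('   ',s[0].round(3),s[1].round(2))
E
```

```text
0.0618 0 n 33
    0.19 [-0.6   0.86  1.09  2.25  4.31  0.91  1.99]
    0.175 [-0.49  0.71  0.91  2.25  4.34  0.74  2.06]
    0.173 [-0.24  0.54  0.59  2.25  4.34  0.51  2.17]
    0.024 [ 0.38  0.45 -0.15  2.24  4.13  0.19  2.51]
0.0618 0 -n 38
    0.175 [ 1.17  0.74 -1.1   2.14  1.6   0.34  2.19]
    0.167 [-0.61  0.99  1.21  2.18  4.34  1.05 -1.26]
    0.152 [-0.6   0.94  1.17  2.18  4.36  1.01 -1.25]
    0.02 [ 1.03  0.62 -0.9   2.15  1.59  0.19  2.12]
0.0618 0.11 n 33
    0.082 [ 0.37  0.16 -0.07  2.34 -1.25  0.25  1.61]
    0.077 [ 0.23  0.16  0.09  2.34 -1.29  0.28  1.65]
    0.06 [ 1.46  0.45 -1.32  2.3   0.99  0.23 -0.48]
    0.02 [ 1.42  0.41 -1.26  2.3   0.87  0.19 -0.38]
0.0618 0.11 -n 27
    0.126 [ 0.37  0.18 -0.03  2.26 -1.08  0.3  -1.68]
    0.118 [ 0.41  0.18 -0.08  2.26 -1.06  0.29 -1.7 ]
    0.081 [ 1.44  0.46 -1.29  2.23  0.79  0.26  2.88]
    0.02 [ 1.42  0.44 -1.26  2.23  0.72  0.25  2.94]
-0.0619 0 n 42
    0.195 [ 1.41  0.95 -1.21  2.04  1.42  0.45 -0.5 ]
    0.194 [ 1.41  0.95 -1.22  2.04  1.42  0.45 -0.5 ]
    0.168 [ 1.42  0.97 -1.24  2.04  1.44  0.48 -0.5 ]
    0.02 [ 1.22  0.73 -0.92  2.05  1.1   0.19 -0.32]
-0.0619 0 -n 39
    0.164 [-0.36  1.17  1.29  2.    4.35  1.3  -1.26]
    0.163 [ 1.38  0.92 -1.19  1.97  1.26  0.44  2.8 ]
    0.149 [ 1.42  0.99 -1.26  1.96  1.33  0.52  2.77]
    0.022 [ 0.46  0.54  0.04  2.   -1.35  0.38 -1.28]
-0.0619 0.11 n 30
    0.258 [ 0.55  0.29  0.01  2.16 -1.11  0.43  1.67]
    0.257 [ 0.54  0.29  0.02  2.16 -1.11  0.43  1.67]
    0.238 [ 0.63  0.29 -0.08  2.16 -1.07  0.41  1.64]
    0.08 [ 1.62  0.69 -1.33  2.12  0.85  0.4  -0.05]
-0.0619 0.11 -n 18
    0.298 [ 0.44  0.32  0.16  2.08 -1.07  0.5  -1.52]
    0.27 [ 0.65  0.31 -0.09  2.08 -0.95  0.44 -1.62]
    0.236 [ 0.78  0.32 -0.25  2.07 -0.86  0.41 -1.7 ]
    0.152 [ 1.17  0.39 -0.72  2.06 -0.41  0.32 -2.09]
```

```bash
cat >> kin.py <<'E'
def jac(q,p):
    x,R=fk(q,p);J=np.zeros((6,7));h=1e-5
    for i in range(7):
        d=np.array(q,float);d[i]+=h;x2,R2=fk(d,p);J[:3,i]=(x2-x)/h;J[3:,i]=Ro.from_matrix(R2@R.T).as_rotvec()/h
    return J
def solve(P,Rt,q,p,lam=1e-3,it=8):
    q=np.array(q,float)
    for _ in range(it):
        x,R=fk(q,p);e=np.r_[P-x,Ro.from_matrix(Rt@R.T).as_rotvec()]
        J=jac(q,p);q=q+J.T@np.linalg.solve(J@J.T+lam**2*np.eye(6),e)
    return q
E
python3 - <<'E'
from kin import *
p=getp()
S=[load('scene0')['obs'],load('w1')['obs'],load('w2')['obs'],load('w3')['obs'],r.get_obs()]
for a,b in zip(S,S[1:]):
    Ra=Ro.from_rotvec(a['orientation']);Rb=Ro.from_rotvec(b['orientation']);dr=(Ra.inv()*Rb).as_rotvec()
    q=a['joints']
    for k in np.linspace(0,1,21)[1:]:
        q=solve(a['tcp_pos']*(1-k)+b['tcp_pos']*k,(Ra*Ro.from_rotvec(dr*k)).as_matrix(),q,p,it=3)
    print('pred',q.round(3),'act',b['joints'].round(3))
E
```

```text
pred [-0.288  0.409  0.681  1.743 -0.285  1.091  0.612] act [-0.296  0.412  0.692  1.743 -0.291  1.092  0.617]
pred [-0.02   0.203  0.343  2.263 -1.014  0.363  1.35 ] act [-0.     0.201  0.32   2.263 -1.003  0.359  1.34 ]
pred [ 0.126  0.257  0.178  2.278 -1.331  0.293  1.674] act [ 0.262  0.252  0.023  2.275 -1.267  0.256  1.62 ]
pred [ 0.329  0.308 -0.059  2.261 -1.444  0.219  1.808] act [ 0.472  0.312 -0.223  2.257 -1.357  0.172  1.736]
```

```bash
cat >> kin.py <<'E'
def graspP(y,back,phi,flip=False,below=.016,dy=0):
    top=np.array([-.019,y,.1155]);G=Rs@(top-below*u_-.003*n_+np.array([0,dy,0]))+stand
    R=Rgrasp@(np.diag([-1,-1,1.]) if flip else np.eye(3)); R=R@Ro.from_euler('x',phi).as_matrix()
    return G-R[:,2]*H-Rgrasp[:,2]*back,R
def simpath(q,wps,p,step=.02):
    qs=[np.array(q)]
    for P,Rt in wps:
        x,R=fk(q,p);dr=Ro.from_matrix(R.T@Rt).as_rotvec();m=int(max(np.linalg.norm(P-x)/step,np.degrees(np.linalg.norm(dr))/4))+1
        for k in range(1,m+1):
            q=solve(x+(P-x)*k/m,R@Ro.from_rotvec(dr*k/m).as_matrix(),q,p,it=3);qs.append(q)
    return np.array(qs)
E
python3 - <<'E'
from kin import *
p=getp();q1=load('w1')['obs']['joints']
for y in(.0618,-.0619):
 for fl in(0,1):
  for ph in(-50,-40,-30,-20,-10,0,10,20,30,40,50):
   f=np.radians(ph)
   qs=simpath(q1,[graspP(y,.08,f,fl),graspP(y,0,f,fl),graspP(y,.1,f,fl)],p)
   mm=np.array([margin(q) for q in qs]); i=np.unravel_index(mm.argmin(),mm.shape)
   print(y,fl,ph,mm.min().round(3),'joint',i[1]+1,'end',qs[-1].round(2))
E
```

```text
0.0618 0 -50 -0.206 joint 6 end [-1.24  1.08  1.25  2.37 -0.24 -0.02 -0.33]
0.0618 0 -40 -0.359 joint 6 end [-1.15  0.82  1.21  2.41 -0.22 -0.12 -0.15]
0.0618 0 -30 -0.452 joint 6 end [-1.01  0.53  1.11  2.43 -0.23 -0.16  0.09]
0.0618 0 -20 -0.467 joint 6 end [-0.65  0.26  0.79  2.42 -0.37 -0.14  0.47]
0.0618 0 -10 -0.458 joint 6 end [ 0.44  0.17 -0.29  2.37 -0.95 -0.06  1.21]
0.0618 0 0 -0.683 joint 5 end [ 0.29  0.19  0.01  2.33 -1.35  0.26  1.71]
0.0618 0 10 -0.236 joint 5 end [ 0.19  0.25  0.25  2.27 -1.28  0.55  1.72]
0.0618 0 20 -0.059 joint 5 end [ 0.24  0.33  0.31  2.19 -1.22  0.8   1.74]
0.0618 0 30 0.052 joint 5 end [ 0.3   0.42  0.31  2.11 -1.17  1.02  1.75]
0.0618 0 40 0.133 joint 5 end [ 0.37  0.52  0.29  2.01 -1.13  1.22  1.76]
0.0618 0 50 0.198 joint 5 end [ 0.42  0.62  0.26  1.92 -1.09  1.4   1.76]
0.0618 1 -50 -0.102 joint 5 end [ 0.02  0.86  0.84  1.84 -1.36  1.75 -1.27]
0.0618 1 -40 -0.131 joint 5 end [-0.05  0.76  0.87  1.93 -1.37  1.56 -1.28]
0.0618 1 -30 -0.173 joint 5 end [-0.14  0.66  0.91  2.03 -1.39  1.36 -1.3 ]
0.0618 1 -20 -0.232 joint 5 end [-0.24  0.56  
[... 1516 characters left out ...]
8 -1.34  1.7  -1.3 ]
-0.0619 1 -30 -0.1 joint 5 end [ 0.1   0.81  0.89  1.79 -1.35  1.51 -1.3 ]
-0.0619 1 -20 -0.144 joint 5 end [ 0.01  0.72  0.93  1.89 -1.37  1.31 -1.3 ]
-0.0619 1 -10 -0.21 joint 5 end [-0.09  0.63  0.95  1.99 -1.41  1.08 -1.29]
-0.0619 1 0 -0.313 joint 5 end [-0.19  0.54  0.96  2.08 -1.45  0.83 -1.28]
-0.0619 1 10 -0.338 joint 7 end [ 1.12  0.37 -0.75  2.14  0.43  0.13  3.3 ]
-0.0619 1 20 -0.502 joint 6 end [-0.05  0.3   0.51  2.23  1.16 -0.13  2.36]
-0.0619 1 30 -0.741 joint 6 end [-0.72  0.83  1.34  2.27  1.08 -0.53  2.06]
-0.0619 1 40 0.05 joint 6 end [-0.43  0.41  0.72  2.29  2.23  0.32  1.04]
-0.0619 1 50 0.149 joint 4 end [-0.6   0.55  0.82  2.29  2.02  0.44  1.07]
```

```bash
cat >> kin.py <<'E'
Rr=Ro.from_euler('z',ry).as_matrix()
def placeP(xs,ys,zc,phi,flip=False,below=.016):
    # plate centre at rack coords (xs,ys,zc) upright
    R=Rr@np.diag([1,-1,-1.]); R=R@(np.diag([-1,-1,1.]) if flip else np.eye(3))@Ro.from_euler('x',phi).as_matrix()
    G=Rr@np.array([xs,ys,zc+.0475-below])+rack
    return G-R[:,2]*H,R
E
python3 - <<'E'
from kin import *
p=getp();q1=load('w1')['obs']['joints'];Z=np.array([0,0,1.])
np.set_printoptions(linewidth=200,suppress=True)
def rep(nm,qs):
   mm=np.array([margin(q) for q in qs]); i=np.unravel_index(mm.argmin(),mm.shape);print('  ',nm,mm.min().round(3),'j',i[1]+1,qs[-1].round(2))
for y,xs in((.0618,.045),(-.0619,0)):
  for ph in(15,20,25,30,35):
   f=np.radians(ph);print(y,ph)
   g=lambda b,z=0:(lambda a:(a[0]+Z*z,a[1]))(graspP(y,b,f,0,below=.014))
   A=simpath(q1,[g(.03,.06),g(.0)],p);rep('app',A)
   B=simpath(A[-1],[g(.02),g(.02,.12)],p);rep('ext',B)
   for fl in(0,):
     C=simpath(B[-1],[placeP(xs,-.1,.2,f,fl),placeP(xs,0,.2,f,fl),placeP(xs,0.02,.0645,f,fl),placeP(xs,-.02,.0645,f,fl)],p);rep('pl',C)
E
```

```text
0.0618 15
   app -0.132 j 5 [ 0.22  0.51  0.2   2.15 -1.5   0.62  1.94]
   ext -0.132 j 5 [ 0.11  0.24  0.33  2.12 -1.08  0.71  1.47]
   pl 0.289 j 5 [-0.54  0.62  0.28  1.78 -0.61  0.77  0.12]
0.0618 20
   app -0.058 j 5 [ 0.24  0.55  0.23  2.11 -1.43  0.74  1.9 ]
   ext -0.058 j 5 [ 0.15  0.28  0.34  2.08 -1.1   0.83  1.51]
   pl 0.273 j 5 [-0.48  0.62  0.25  1.79 -0.72  0.77  0.24]
0.0618 25
   app 0.002 j 5 [ 0.27  0.59  0.24  2.06 -1.37  0.85  1.88]
   ext 0.002 j 5 [ 0.19  0.32  0.34  2.04 -1.1   0.95  1.54]
   pl 0.266 j 5 [-0.42  0.62  0.22  1.81 -0.82  0.79  0.36]
0.0618 30
   app 0.052 j 5 [ 0.3   0.63  0.24  2.02 -1.32  0.95  1.86]
   ext 0.052 j 5 [ 0.23  0.37  0.33  2.   -1.11  1.06  1.56]
   pl 0.263 j 5 [-0.37  0.63  0.19  1.82 -0.93  0.81  0.47]
0.0618 35
   app 0.094 j 5 [ 0.32  0.67  0.24  1.97 -1.28  1.06  1.84]
   ext 0.094 j 5 [ 0.27  0.42  0.32  1.96 -1.11  1.16  1.58]
   pl 0.263 j 5 [-0.31  0.65  0.17  1.83 -1.03  0.85  0.58]
-0.0619 15
   app 0.08 j 5 [ 0.4   0.62  0.24  1.95 -1.29  0.77  1.86]
   ext 0.08 j 5 [ 0.31  0.39  0.36  1.92 -1.04  0.9   1.55]
   pl 0.33 j 5 [-0.55  0.56  0.25  1.89 -0.6   0.71  0.11]
-0.0619 20
   app 0.127 j 5 [ 0.41  0.65  0.26  1.9  -1.24  0.88  1.83]
   ext 0.127 j 5 [ 0.35  0.43  0.36  1.88 -1.04  1.01  1.57]
   pl 0.328 j 5 [-0.48  0.55  0.21  1.91 -0.72  0.71  0.24]
-0.0619 25
   app 0.166 j 5 [ 0.44  0.69  0.27  1.84 -1.2   0.99  1.81]
   ext 0.166 j 5 [ 0.38  0.47  0.35  1.83 -1.04  1.12  1.58]
   pl 0.328 j 5 [-0.42  0.56  0.18  1.92 -0.83  0.72  0.37]
-0.0619 30
   app 0.2 j 5 [ 0.46  0.74  0.27  1.79 -1.17  1.1   1.8 ]
   ext 0.2 j 5 [ 0.41  0.52  0.34  1.78 -1.04  1.22  1.59]
   pl 0.33 j 5 [-0.36  0.57  0.15  1.93 -0.94  0.75  0.5 ]
-0.0619 35
   app 0.229 j 5 [ 0.48  0.78  0.26  1.73 -1.14  1.2   1.78]
   ext 0.229 j 5 [ 0.45  0.57  0.33  1.72 -1.04  1.32  1.59]
   pl 0.307 j 5 [-0.3   0.58  0.13  1.94 -1.05  0.79  0.62]
```

```bash
python3 - <<'E'
from kin import *
np.set_printoptions(linewidth=200,suppress=True)
p=getp();o=r.get_obs();Z=np.array([0,0,1.]);R0=Ro.from_rotvec(o['orientation']).as_matrix()
f=np.radians(28);g=lambda b,z=0:(lambda a:(a[0]+Z*z,a[1]))(graspP(.0618,b,f,0,below=.014))
for nm,w in(('direct',[(o['tcp_pos']+Z*.1,R0),g(.03,.06),g(0)]),('w1',[(o['tcp_pos']+Z*.1+[.06,0,0],Rdown(sy)),g(.03,.06),g(0)])):
    qs=simpath(o['joints'],w,p);mm=np.array([margin(q) for q in qs]);print(nm,mm.min(1).round(2)[::3],qs[-1].round(2))
plan(o['tcp_pos']+Z*.1+[.06,0,0],Rdown(sy))
E
```

```text
direct [0.   0.13 0.25 0.3  0.26 0.19] [ 0.48  0.59 -0.    2.03 -1.23  0.8   1.8 ]
w1 [0.   0.24 0.39 0.52 0.47 0.43 0.4  0.22 0.13] [ 0.38  0.6   0.13  2.03 -1.29  0.86  1.84]
d [ 60.   0. 100.] rot deg [ -0.38 -33.79   0.71] rows 5
dp [[0.17, 0.01, -0.08], [0.16, 0.01, -0.1], [0.15, 0.01, -0.12], [0.14, 0.01, -0.14], [0.12, 0.01, -0.15]]
twist [-0.001, -0.056, 0.001]
```

```bash
cat > st.py <<'E'
from kin import *
Z=np.array([0,0,1.])
def g(y,ph,b,z=0,below=.014):
    a=graspP(y,b,np.radians(ph),0,below=below);return a[0]+Z*z,a[1]
def chk():
    o=r.get_obs();q=o['joints'];print('t',round(o['clock'],2),'margin',margin(q).min().round(3),'q',q.round(2),'F',np.round(o['contact_force'],1),'w',round(o['grip_width'],4))
E
python3 - <<'E'
from st import *
o=r.get_obs();P=o['tcp_pos']+Z*.1;R0=Ro.from_rotvec(o['orientation']).as_matrix()
plan(P,R0)
o2=dict(o);o2['tcp_pos']=P; plan(*g(.0618,28,.03,.06),obs=o2,vmax=.035,wmax=6)
E
```

```text
d [  0.   0. 100.] rot deg [0. 0. 0.] rows 3
dp [[0.15, -0.0, -0.23], [0.15, -0.0, -0.23], [0.15, -0.0, -0.23]]
twist [0.0, 0.0, 0.0]
d [ 22.2 -65.2 -79.4] rot deg [27.43  1.35  0.24] rows 5
dp [[-0.06, 0.11, 0.12], [-0.06, 0.12, 0.11], [-0.06, 0.13, 0.1], [-0.06, 0.14, 0.08], [-0.06, 0.15, 0.07]]
twist [0.046, 0.002, 0.0]
```

Call:
{"fn": "apply_moves", "kwargs": {"dp": [[0.15, 0, -0.23], [0.15, 0, -0.23], [0.15, 0, -0.23], [-0.06, 0.11, 0.12], [-0.06, 0.12, 0.11], [-0.06, 0.13, 0.1], [-0.06, 0.14, 0.08], [-0.06, 0.15, 0.07], [0, 0, 0]], "twist": [[0, 0, 0], [0, 0, 0], [0, 0, 0], [0.046, 0.002, 0], [0.046, 0.002, 0], [0.046, 0.002, 0], [0.046, 0.002, 0], [0.046, 0.002, 0], [0, 0, 0]], "jaw": [100, 100, 100, 100, 100, 100, 100, 100, 100]}}

```text
clock: 4.6
tcp_pos: [0.4937, -0.221, 0.3045]
orientation: [-2.497, -0.399, -0.723]
contact_force: [0.3, -0.3, -0.6]
grip_width: 0.0514
```

```bash
python3 - <<'E'
from st import *
chk();plan(*g(.0618,28,.03,.0),vmax=.035,dec=3)
E
```

```text
t 4.6 margin 0.287 q [ 0.43  0.42  0.08  2.03 -1.08  0.92  1.62] F [ 0.3 -0.3 -0.6] w 0.0514
d [ -4.1  -4.6 -65.8] rot deg [-0.78  1.26  0.74] rows 2
dp [[-0.171, 0.115, 0.183], [-0.172, 0.115, 0.182]]
twist [-0.003, 0.005, 0.003]
```

Now tracking well, with margin.

Call:
{"fn": "apply_moves", "kwargs": {"dp": [[-0.17, 0.115, 0.18], [-0.17, 0.115, 0.18], [0, 0, 0]], "twist": [[-0.003, 0.005, 0.003], [-0.003, 0.005, 0.003], [0, 0, 0]], "jaw": [100, 100, 100]}}

```text
clock: 4.9
tcp_pos: [0.4917, -0.2251, 0.2421]
orientation: [-2.514, -0.378, -0.743]
contact_force: [-0.1, -0.4, 0.7]
grip_width: 0.0517
```

```bash
python3 - <<'E'
from st import *
chk();plan(*g(.0618,28,.0,.0),vmax=.015,dec=3)
f=grab('wrist','w4')
for X in((-.019,.1068,.1155),(-.019,.0168,.1155)):print(proj(f,Rs@np.array(X)+stand))
E
```

```text
t 4.9 margin 0.175 q [ 0.47  0.52  0.05  2.07 -1.19  0.83  1.78] F [-0.1 -0.4  0.7] w 0.0517
d [ 15.    1.9 -27.9] rot deg [0.58 0.59 0.32] rows 3
dp [[-0.01, 0.041, 0.077], [-0.01, 0.041, 0.077], [-0.01, 0.041, 0.077]]
twist [0.002, 0.002, 0.001]
[[322.42822598 219.38584013]]
[[320.03052676 468.96611532]]
```

View pics/w4.png

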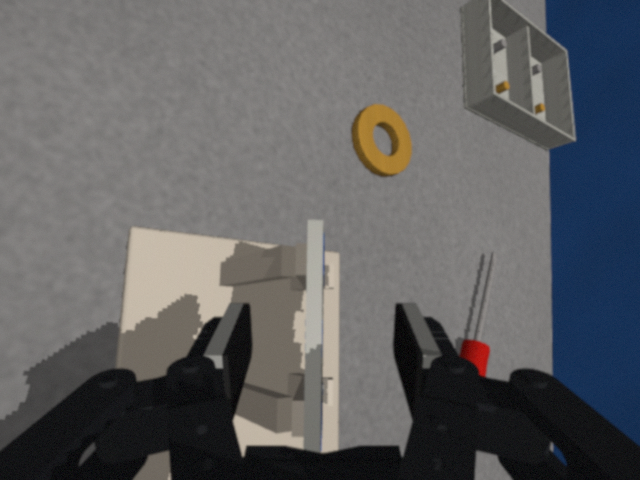

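The top edge is at u 307-323, with its upper-face edge at (323,220), within 1 px of the prediction. It lies between the jaws and is centred to a few mm. Descending and gripping.

Call:
{"fn": "apply_moves", "kwargs": {"dp": [[-0.01, 0.041, 0.077], [-0.01, 0.041, 0.077], [-0.01, 0.041, 0.077], [0, 0, 0]], "twist": [[0.002, 0.002, 0.001], [0.002, 0.002, 0.001], [0.002, 0.002, 0.001], [0, 0, 0]], "jaw": [100, 100, 100, 100]}}

```text
clock: 5.35
tcp_pos: [0.5116, -0.2215, 0.2209]
orientation: [-2.497, -0.381, -0.762]
contact_force: [-0.3, 0.5, 0.5]
grip_width: 0.0516
```

```bash
python3 - <<'E'
from st import *
chk();plan(*g(.0618,28,.0,.0),vmax=.015,dec=3)
E
```

```text
t 5.35 margin 0.127 q [ 0.47  0.58  0.02  2.04 -1.24  0.81  1.82] F [-0.3  0.5  0.5] w 0.0516
d [-5.  -1.6 -6.7] rot deg [ 0.01 -0.37  0.58] rows 1
dp [[-0.068, 0.016, 0.014]]
twist [0.0, -0.003, 0.005]
```

Call:
{"fn": "apply_moves", "kwargs": {"dp": [[-0.068, 0.016, 0.014], [0, 0, 0]], "twist": [[0, -0.003, 0.005], [0, 0, 0]], "jaw": [100, 100]}}

```text
clock: 5.55
tcp_pos: [0.5064, -0.2234, 0.2139]
orientation: [-2.5, -0.369, -0.749]
contact_force: [-0.6, -0.1, -0.2]
grip_width: 0.052
```

```bash
python3 - <<'E'
from st import *
chk();plan(*g(.0618,28,.0,.0),vmax=.015,dec=3)
E
```

```text
t 5.55 margin 0.126 q [ 0.47  0.59  0.02  2.04 -1.24  0.81  1.83] F [-0.6 -0.1 -0.2] w 0.052
d [0.2 0.2 0.3] rot deg [ 0.01  0.02 -0.06] rows 1
dp [[0.003, -0.002, -0.0]]
twist [0.0, 0.0, -0.0]
```

Call:
{"fn": "apply_moves", "kwargs": {"dp": [[0, 0, 0], [0, 0, 0], [0, 0, 0], [0, 0, 0], [0, 0, 0], [0, 0, 0]], "twist": [[0, 0, 0], [0, 0, 0], [0, 0, 0], [0, 0, 0], [0, 0, 0], [0, 0, 0]], "jaw": [200, 255, 255, 255, 255, 255], "grip_force": 60}}

```text
clock: 6.15
tcp_pos: [0.5056, -0.2242, 0.2141]
orientation: [-2.501, -0.367, -0.749]
contact_force: [-0.2, -0.3, -0.8]
grip_width: 0.005
```

```bash
python3 - <<'E'
from st import *
chk();plan(*g(.0618,28,.025,.0),vmax=.015,dec=3)
E
```

```text
t 6.15 margin 0.126 q [ 0.48  0.59  0.02  2.04 -1.24  0.81  1.83] F [-0.2 -0.3 -0.8] w 0.005
d [-13.2  -1.   20.6] rot deg [ 0.08  0.02 -0.14] rows 2
dp [[0.004, -0.051, -0.088], [0.004, -0.051, -0.088]]
twist [0.0, 0.0, -0.001]
```

Call:
{"fn": "apply_moves", "kwargs": {"dp": [[0.004, -0.051, -0.088], [0.004, -0.051, -0.088], [0, 0, 0]], "twist": [[0, 0, 0], [0, 0, 0], [0, 0, 0]], "jaw": [255, 255, 255]}}

```text
clock: 6.45
tcp_pos: [0.4911, -0.2252, 0.2361]
orientation: [-2.501, -0.367, -0.748]
contact_force: [0.3, 0.2, -1.7]
grip_width: 0.0046
```

```bash
python3 - <<'E'
from st import *
chk();plan(*g(.0618,28,.025,.0),vmax=.015,dec=3);plan(*g(.0618,28,.025,.12),vmax=.04,dec=3)
E
```

```text
t 6.45 margin 0.158 q [ 0.48  0.54  0.04  2.07 -1.21  0.83  1.79] F [ 0.3  0.2 -1.7] w 0.0046
d [ 1.3  0.  -1.4] rot deg [ 0.07  0.06 -0.16] rows 1
dp [[0.002, 0.009, 0.013]]
twist [0.001, 0.0, -0.001]
d [  1.3   0.  118.6] rot deg [ 0.07  0.06 -0.16] rows 3
dp [[0.191, -0.126, -0.237], [0.191, -0.125, -0.237], [0.192, -0.125, -0.237]]
twist [0.0, 0.0, -0.0]
```

Call:
{"fn": "apply_moves", "kwargs": {"dp": [[0.19, -0.125, -0.237], [0.19, -0.125, -0.237], [0.19, -0.125, -0.237]], "twist": [[0, 0, 0], [0, 0, 0], [0, 0, 0]], "jaw": [255, 255, 255]}}

```text
clock: 6.75
tcp_pos: [0.4896, -0.2248, 0.3529]
orientation: [-2.501, -0.36, -0.734]
contact_force: [0.7, -0.5, -1.5]
grip_width: 0.0046
```

```bash
python3 - <<'E'
from st import *
chk();f=np.radians(28);plan(*placeP(.045,-.12,.22,f),vmax=.045)
o=r.get_obs();qs=simpath(o['joints'],[placeP(.045,-.12,.22,f)],getp());print(np.array([margin(q) for q in qs]).min(1).round(2))
E
```

```text
t 6.75 margin 0.34 q [ 0.42  0.35  0.1   2.01 -1.03  0.96  1.5 ] F [ 0.7 -0.5 -1.5] w 0.0046
d [121.2 267.   35.2] rot deg [ -2.81 -26.45  23.07] rows 7
dp [[0.18, -0.23, 0.2], [0.18, -0.24, 0.19], [0.17, -0.25, 0.18], [0.17, -0.26, 0.16], [0.16, -0.27, 0.15], [0.16, -0.28, 0.14], [0.15, -0.29, 0.12]]
twist [-0.003, -0.031, 0.027]
[0.34 0.37 0.4  0.43 0.44 0.45 0.46 0.48 0.49 0.51 0.53 0.55 0.57 0.6
 0.63 0.66 0.69]
```

Call:
{"fn": "apply_moves", "kwargs": {"dp": [[0.18, -0.23, 0.2], [0.18, -0.24, 0.19], [0.17, -0.25, 0.18], [0.17, -0.26, 0.16], [0.16, -0.27, 0.15], [0.16, -0.28, 0.14], [0.15, -0.29, 0.12], [0, 0, 0]], "twist": [[-0.003, -0.031, 0.027], [-0.003, -0.031, 0.027], [-0.003, -0.031, 0.027], [-0.003, -0.031, 0.027], [-0.003, -0.031, 0.027], [-0.003, -0.031, 0.027], [-0.003, -0.031, 0.027], [0, 0, 0]], "jaw": [255, 255, 255, 255, 255, 255, 255, 255]}}

```text
clock: 7.55
tcp_pos: [0.6153, 0.0475, 0.399]
orientation: [-2.657, 0.032, -0.009]
contact_force: [0.4, 0.6, -0.9]
grip_width: 0.0052
```

```bash
python3 - <<'E'
from st import *
chk();f=np.radians(28);plan(*placeP(.045,-.12,.22,f),dec=3);grab('wrist','w5');grab('scene','s5')
E
```

```text
t 7.55 margin 0.701 q [-0.16  0.4   0.13  1.74 -0.62  1.06  0.26] F [ 0.4  0.6 -0.9] w 0.0052
d [ -4.5  -5.3 -10.9] rot deg [ 0.27 -0.38 -0.65] rows 1
dp [[-0.037, 0.082, 0.059]]
twist [0.002, -0.003, -0.005]
```

View pics/w5.png

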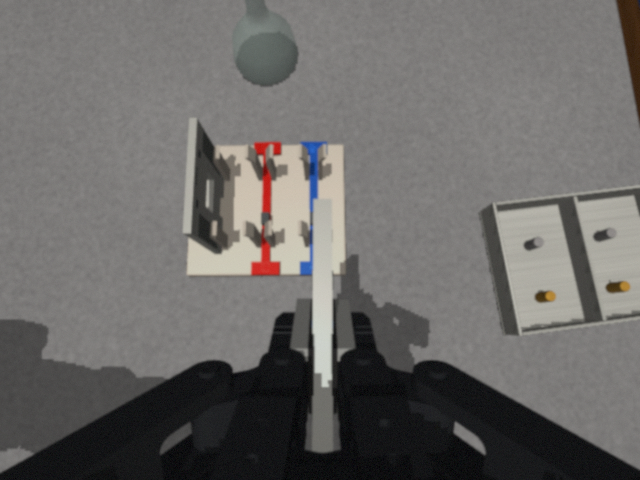

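View pics/s5.png

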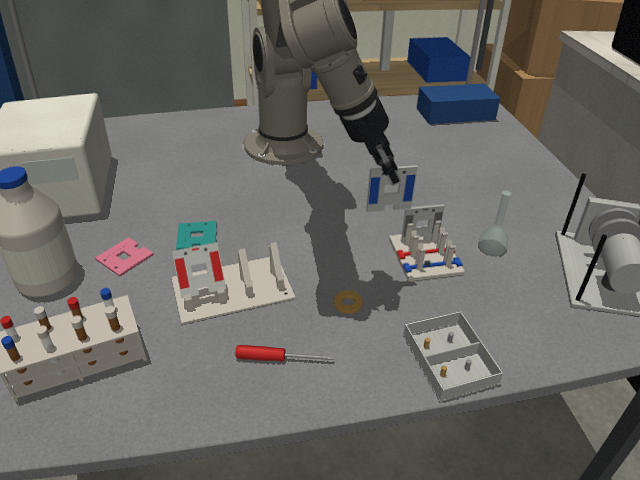

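Blue plate is held upright in the jaws (scene (390,187)), and the rack is in the wrist view at (187-345,145-275). I'll refine the rack pose from this image.

```bash
python3 - <<'E'
from st import *
f=load('w5');crop(f,175,110,190,180,4,'e1')
E
```

```text
(no output)
```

View pics/e1.png

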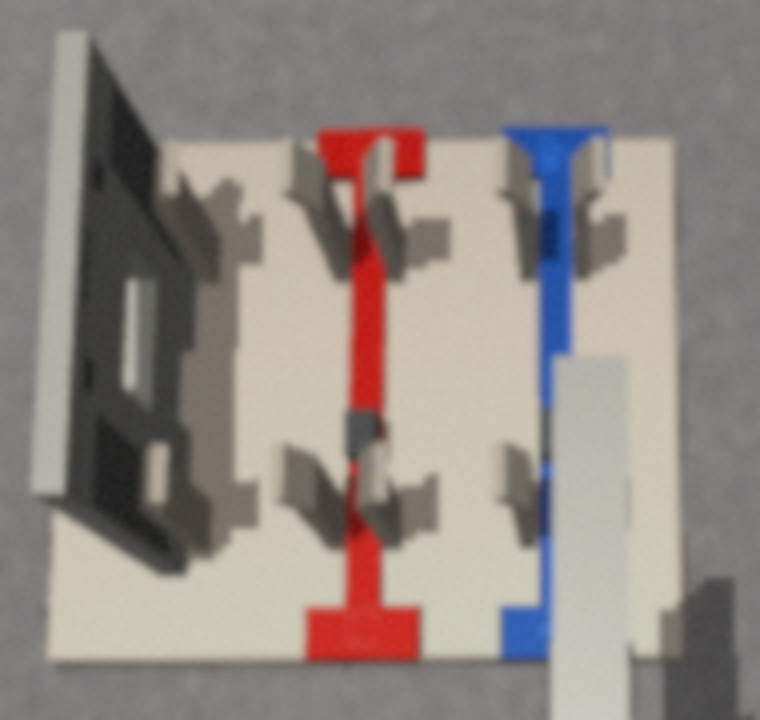

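```bash
python3 - <<'E'
from st import *
from fit import fit,T2,S2
f=load('w5');t=load('top0');s=load('scene0');W=lambda p:[(p[0]+.5)/4-.5+175,(p[1]+.5)/4-.5+110]
a,b=.075,.065
w=[(f,W((673,138)),(a,b,.012)),(f,W((682,658)),(a,-b,.012)),(f,W((48,660)),(-a,-b,.012))]
for fz in(0,1):
    q,e=fit(w,[.568,.235,0],fz);print(q.round(4),np.degrees(q[2]).round(2),e.round(1).tolist())
D=[depth(f,W(p)) for p in((673-12,150),(670,640),(70,640),(450,300))];print('base z',[x.round(4).tolist() for x in D])
print('red strip',depth(f,W((367,350))).round(4),'cap',depth(f,W((362,630))).round(4),'bluecap',depth(f,W((555,150))).round(4))
q,e=fit(w,[.568,.235,0]);R=Ro.from_euler('z',-q[2])
tr=lambda X:R.apply(X-[q[0],q[1],0])
# keys: tops at z?
for nm,pp in(('red',((362,411),(362,436),(362,457))),('blue',((546,408),(546,435),(546,460)))):
  for p in pp: print(nm,p,tr(atz(f,W(p),.026)).round(4),None if depth(f,W(p)) is None else tr(depth(f,W(p))).round(4))
# blue/red strip x
for p in((352,300),(384,300)): print('strip',tr(atz(f,W(p),.017)).round(4))
for p in((541,300),(571,300)): print('bstrip',tr(atz(f,W(p),.017)).round(4))
# fin top positions
for p in((290,148),(320,148),(368,150),(392,142),(500,150),(532,150),(575,150),(606,145),(280,450),(310,450),(362,450),(388,450)): 
  X=depth(f,W(p)); print('fin',p,tr(X).round(4))
# held plate top edge: near end & far end
for p in((590,375),(590,500)): print('held',tr(depth(f,W(p))).round(4))
P,Rt=f['obs']['tcp_pos'],Ro.from_rotvec(f['obs']['orientation']).as_matrix(); print('hold pt',tr(P+Rt[:,2]*H).round(4),np.degrees(Ro.from_matrix(placeP(0,0,0,np.radians(28))[1].T@Rt).as_rotvec()))
E
```

```text
[ 0.5683  0.2369 -0.0192] -1.1 [[0.6, -0.8], [0.4, 0.1], [-1.8, 0.4]]
[ 0.5682  0.2378 -0.018  -0.0048] -1.03 [[0.1, 0.3], [0.1, -0.4], [-0.2, 0.1]]
base z [[0.6409, 0.2966, 0.0117], [0.6389, 0.1748, 0.0126], [0.4989, 0.1782, 0.0124], [0.5884, 0.2588, 0.0127]]
red strip [0.5689 0.2453 0.0173] cap [0.5678 0.1783 0.0171] bluecap [0.6147 0.2949 0.0171]
red (362, 411) [ 0.0008 -0.0088  0.026 ] [ 0.0007 -0.0087  0.0257]
red (362, 436) [ 0.0009 -0.0148  0.026 ] [ 0.001  -0.0149  0.0265]
red (362, 457) [ 0.001  -0.0197  0.026 ] [ 0.006  -0.0285  0.0632]
blue (546, 408) [ 0.0433 -0.0083  0.026 ] [ 0.0433 -0.0084  0.0263]
blue (546, 435) [ 0.0433 -0.0148  0.026 ] [ 0.0433 -0.0148  0.026 ]
blue (546, 460) [ 0.0433 -0.0207  0.026 ] [ 0.0431 -0.0189  0.0184]
strip [-0.0034  0.021   0.017 ]
strip [0.0043 0.021  0.017 ]
bstrip [0.0419 0.0208 0.017 ]
bstrip [0.0491 0.0207 0.017 ]
fin (290, 148) [-0.0095  0.0368  0.0703]
fin (320, 148) [-0.012   0.0597  0.0175]
fin (368, 150) [0.0062 0.0384 0.0652]
fin (392, 142) [0.0056 0.061  0.0178]
fin (500, 150) [0.0347 0.0361 0.0702]
fin (532, 150) [0.0397 0.0589 0.0174]
fin (575, 150) [0.0502 0.0587 0.0177]
fin (606, 145) [0.0571 0.0373 0.0697]
fin (280, 450) [-0.0097 -0.0286  0.0704]
fin (310, 450) [-0.0133 -0.0147  0.0123]
fin (362, 450) [ 0.0011 -0.0183  0.0269]
fin (388, 450) [ 0.0053 -0.0149  0.0126]
held [ 0.0529 -0.0721  0.2766]
held [ 0.0529 -0.0821  0.276 ]
hold pt [ 0.0511 -0.1165  0.262 ] [-0.27073264  0.38125794  0.64789809]
```

Heights agree with the text: base 12 mm, strip 17 mm, fin tops 70 mm. The red key's centre is at slot y ≈ -14 mm and the blue key's at ≈ -14 mm (both seen in the crop). Next I'll go over the blue slot at that place.

```bash
sed -i 's/^rack=.*/rack=np.array([.5680,.2367,0]);ry=-.015/' plan.py; python3 - <<'E'
from st import *
f=np.radians(28);plan(*placeP(.045,-.0142,.14,f,below=.014))
o=r.get_obs();qs=simpath(o['joints'],[placeP(.045,-.0142,.14,f,below=.014),placeP(.045,-.0142,.0645,f,below=.014)],getp());print(np.array([margin(q) for q in qs]).min(1).round(2))
E
```

```text
d [ -2.3 108.  -87.9] rot deg [ 0.47 -0.49 -0.73] rows 4
dp [[-0.01, -0.11, 0.27], [-0.01, -0.11, 0.27], [-0.01, -0.11, 0.27], [-0.01, -0.11, 0.27]]
twist [0.001, -0.001, -0.002]
[0.7  0.69 0.68 0.67 0.67 0.66 0.66 0.66 0.66 0.65 0.62 0.59 0.57]
```

Call:
{"fn": "apply_moves", "kwargs": {"dp": [[-0.01, -0.11, 0.27], [-0.01, -0.11, 0.27], [-0.01, -0.11, 0.27], [-0.01, -0.11, 0.27], [0, 0, 0]], "twist": [[0.001, -0.001, -0.002], [0.001, -0.001, -0.002], [0.001, -0.001, -0.002], [0.001, -0.001, -0.002], [0, 0, 0]], "jaw": [255, 255, 255, 255, 255]}}

```text
clock: 8.15
tcp_pos: [0.6112, 0.1388, 0.3054]
orientation: [-2.658, 0.033, -0.017]
contact_force: [-0.5, -0.0, -1.4]
grip_width: 0.0053
```

```bash
python3 - <<'E'
from st import *
f=np.radians(28);chk();plan(*placeP(.045,-.0142,.13,f,below=.014),dec=3)
g1=grab('wrist','w6');g2=grab('scene','s6');crop(g2,370,150,140,140,5,'s6c')
E
```

```text
t 8.15 margin 0.626 q [-0.25  0.5   0.06  1.81 -0.7   0.83  0.25] F [-0.5 -0.  -1.4] w 0.0053
d [ 0.5 10.4 -5.3] rot deg [ 0.32 -0.64 -0.41] rows 1
dp [[0.002, -0.056, 0.079]]
twist [0.003, -0.005, -0.003]
```

View pics/w6.png

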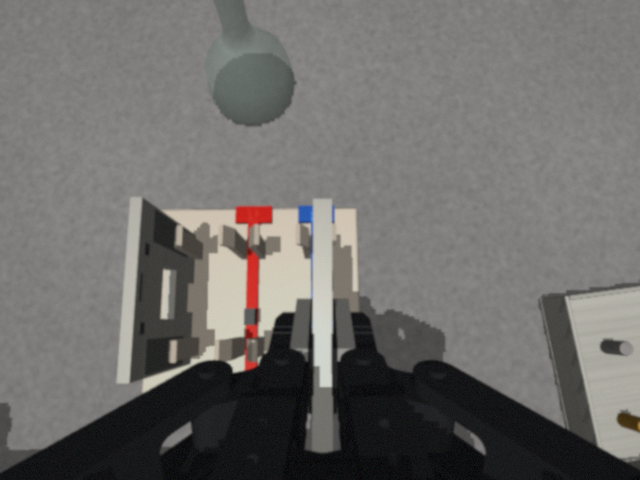

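View pics/s6c.png

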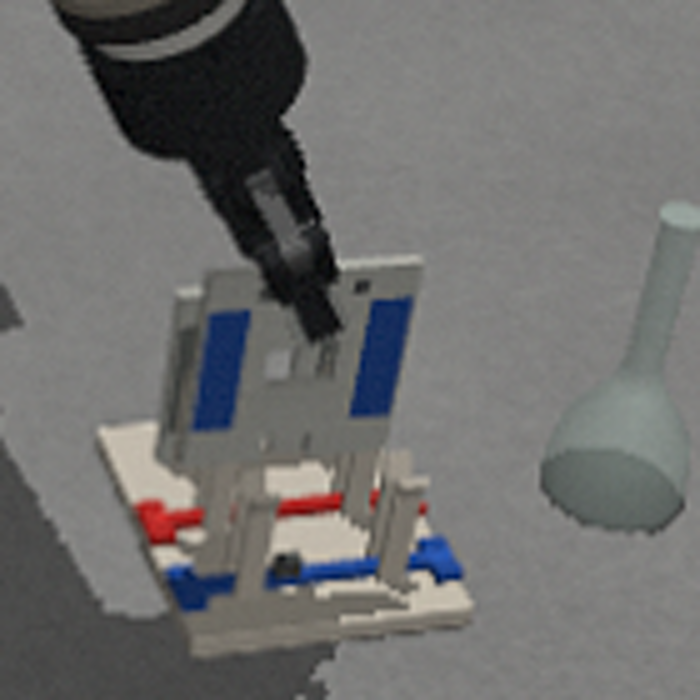

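```bash
python3 - <<'E'
from st import *
s=load('s6');S=lambda p:[(p[0]+.5)/5-.5+370,(p[1]+.5)/5-.5+150]
tr=lambda X:Rr.T@(X-rack)
for p in((276,556),(298,553),(287,553)): print(tr(atz(s,S(p),.026)).round(4))
for p in((166,575),(440,545)):print('caps',tr(atz(s,S(p),.017)).round(4))
E
```

```text
[ 0.0436 -0.0179  0.026 ]
[ 0.0433 -0.0076  0.026 ]
[ 0.0425 -0.0124  0.026 ]
caps [ 0.0379 -0.0653  0.017 ]
caps [0.0389 0.0624 0.017 ]
```

Call:
{"fn": "apply_moves", "kwargs": {"dp": [[0.002, -0.056, 0.079], [0, 0, 0]], "twist": [[0.003, -0.005, -0.003], [0, 0, 0]], "jaw": [255, 255]}}

```text
clock: 8.45
tcp_pos: [0.6145, 0.1418, 0.3039]
orientation: [-2.654, 0.033, -0.019]
contact_force: [-0.6, 0.1, -1.4]
grip_width: 0.0051
```

```bash
python3 - <<'E'
from st import *
f=np.radians(28);chk();plan(*placeP(.045,-.0142,.13,f,below=.014),dec=3);plan(*placeP(.045,-.0142,.09,f,below=.014),dec=3,vmax=.012)
E
```

```text
t 8.45 margin 0.633 q [-0.26  0.51  0.05  1.81 -0.7   0.83  0.25] F [-0.6  0.1 -1.4] w 0.0051
d [-2.8  7.4 -3.8] rot deg [ 0.09 -0.69 -0.38] rows 1
dp [[-0.025, -0.039, 0.057]]
twist [0.001, -0.006, -0.003]
d [ -2.8   7.4 -43.8] rot deg [ 0.09 -0.69 -0.38] rows 4
dp [[-0.007, 0.029, 0.088], [-0.007, 0.029, 0.088], [-0.007, 0.029, 0.088], [-0.006, 0.029, 0.088]]
twist [0.0, -0.001, -0.001]
```

Call:
{"fn": "apply_moves", "kwargs": {"dp": [[-0.025, -0.04, 0.057], [-0.01, -0.02, 0.03], [0, 0, 0]], "twist": [[0.001, -0.006, -0.003], [0, -0.002, -0.001], [0, 0, 0]], "jaw": [255, 255, 255]}}

```text
clock: 8.75
tcp_pos: [0.6111, 0.1519, 0.299]
orientation: [-2.652, 0.018, -0.002]
contact_force: [0.0, -0.5, -1.5]
grip_width: 0.0056
```

```bash
python3 - <<'E'
from st import *
f=np.radians(28);chk();plan(*placeP(.045,-.0142,.13,f,below=.014),dec=3);plan(*placeP(.045,-.0142,.09,f,below=.014),dec=3,vmax=.012)
E
```

```text
t 8.75 margin 0.631 q [-0.27  0.52  0.05  1.81 -0.71  0.83  0.25] F [ 0.  -0.5 -1.5] w 0.0056
d [ 0.6 -2.7  1.1] rot deg [-0.02  0.13  0.06] rows 1
dp [[0.005, 0.015, -0.019]]
twist [-0.0, 0.001, 0.0]
d [  0.6  -2.7 -38.9] rot deg [-0.02  0.13  0.06] rows 4
dp [[0.001, 0.043, 0.069], [0.001, 0.043, 0.069], [0.001, 0.043, 0.069], [0.001, 0.043, 0.069]]
twist [-0.0, 0.0, 0.0]
```

Call:
{"fn": "apply_moves", "kwargs": {"dp": [[0.001, 0.043, 0.069], [0.001, 0.043, 0.069], [0.001, 0.043, 0.069], [0, 0, 0]], "twist": [[0, 0, 0], [0, 0, 0], [0, 0, 0], [0, 0, 0]], "jaw": [255, 255, 255, 255]}}

```text
clock: 9.15
tcp_pos: [0.6111, 0.1496, 0.267]
orientation: [-2.653, 0.018, -0.002]
contact_force: [-0.3, -0.1, -1.2]
grip_width: 0.0051
```

```bash
python3 - <<'E'
from st import *
f=np.radians(28);chk();plan(*placeP(.045,-.0142,.09,f,below=.014),dec=3,vmax=.012)
E
```

```text
t 9.15 margin 0.608 q [-0.25  0.56  0.03  1.83 -0.73  0.78  0.3 ] F [-0.3 -0.1 -1.2] w 0.0051
d [ 0.5 -0.4 -6.9] rot deg [0.   0.15 0.05] rows 1
dp [[0.005, 0.029, 0.049]]
twist [0.0, 0.001, 0.0]
```

Call:
{"fn": "apply_moves", "kwargs": {"dp": [[0.002, 0.028, 0.052], [0.002, 0.028, 0.052], [0.001, 0.028, 0.052], [0, 0, 0]], "twist": [[0, 0.001, 0], [0, 0, 0], [0, 0, 0], [0, 0, 0]], "jaw": [255, 255, 255, 255]}}

```text
clock: 9.55
tcp_pos: [0.6116, 0.1492, 0.2431]
orientation: [-2.653, 0.019, -0.003]
contact_force: [-0.3, -0.5, -1.6]
grip_width: 0.0048
```

```bash
python3 - <<'E'
from st import *
f=np.radians(28);chk();plan(*placeP(.045,-.0142,.0645,f,below=.014),dec=3,vmax=.012)
g2=grab('scene','s7');crop(g2,370,150,140,140,5,'s7c')
E
```

```text
t 9.55 margin 0.572 q [-0.24  0.59  0.01  1.83 -0.75  0.74  0.34] F [-0.3 -0.5 -1.6] w 0.0048
d [ 0.1  0.  -8.5] rot deg [0.02 0.09 0.  ] rows 1
dp [[0.001, 0.033, 0.063]]
twist [0.0, 0.001, 0.0]
```

View pics/s7c.png

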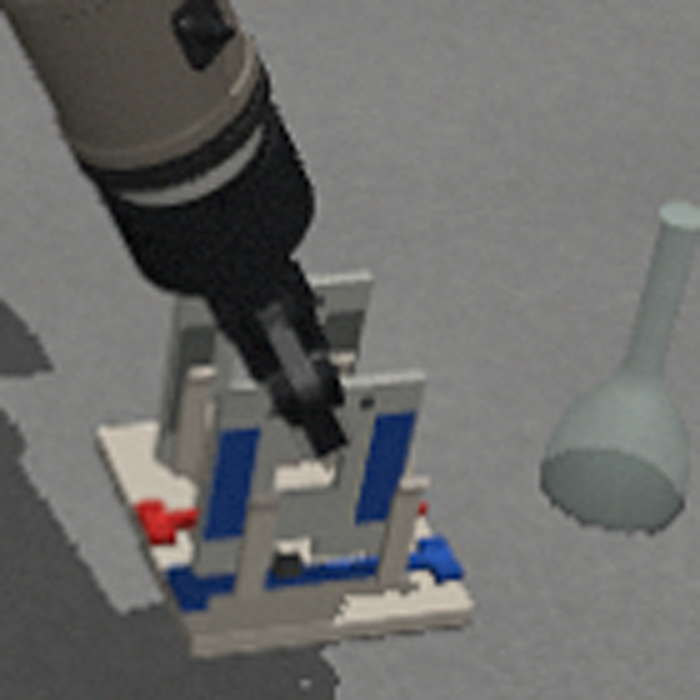

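The plate is inside the fins, with the key under it at crop (290,563). I'll lower it in small steps and watch the force.

Call:
{"fn": "apply_moves", "kwargs": {"dp": [[0, 0.014, 0.027], [0, 0.014, 0.027], [0, 0, 0]], "twist": [[0, 0, 0], [0, 0, 0], [0, 0, 0]], "jaw": [255, 255, 255]}}

```text
clock: 9.9
tcp_pos: [0.6119, 0.1495, 0.2364]
orientation: [-2.652, 0.019, -0.005]
contact_force: [0.1, 0.7, -0.8]
grip_width: 0.0054
```

Call:
{"fn": "apply_moves", "kwargs": {"dp": [[0, 0.01, 0.019], [0, 0, 0]], "twist": [[0, 0, 0], [0, 0, 0]], "jaw": [255, 255]}}

```text
clock: 10.1
tcp_pos: [0.612, 0.1496, 0.2343]
orientation: [-2.652, 0.018, -0.005]
contact_force: [-1.5, -0.3, -1.0]
grip_width: 0.0056
```

```bash
python3 - <<'E'
from st import *
f=np.radians(28);chk();plan(*placeP(.045,-.0142,.0645,f,below=.014),dec=3,vmax=.012)
E
```

```text
t 10.1 margin 0.557 q [-0.23  0.61  0.01  1.84 -0.76  0.73  0.35] F [-1.5 -0.3 -1. ] w 0.0056
d [-0.3 -0.4  0.3] rot deg [-0.07  0.01  0.07] rows 1
dp [[-0.003, 0.002, -0.003]]
twist [-0.001, 0.0, 0.001]
```

Call:
{"fn": "apply_moves", "kwargs": {"dp": [[0, 0.008, 0.015], [0, 0, 0]], "twist": [[0, 0, 0], [0, 0, 0]], "jaw": [255, 255]}}

```text
clock: 10.3
tcp_pos: [0.6121, 0.1492, 0.2345]
orientation: [-2.649, 0.017, -0.005]
contact_force: [-1.6, -0.4, -2.2]
grip_width: 0.0056
```

Call:
{"fn": "apply_moves", "kwargs": {"dp": [[0, 0.008, 0.015], [0, 0, 0]], "twist": [[0, 0, 0], [0, 0, 0]], "jaw": [255, 255]}}

```text
clock: 10.5
tcp_pos: [0.612, 0.149, 0.2342]
orientation: [-2.648, 0.017, -0.005]
contact_force: [-1.9, -0.6, -1.5]
grip_width: 0.0051
```

Call:
{"fn": "apply_moves", "kwargs": {"dp": [[0, 0.02, 0.037]], "twist": [[0, 0, 0]], "jaw": [255]}}

```text
clock: 10.6
tcp_pos: [0.6125, 0.1486, 0.2334]
orientation: [-2.643, 0.015, -0.005]
contact_force: [-25.5, -20.4, 68.4]
grip_width: 0.0053
```

```bash
python3 - <<'E'
from st import *
f=np.radians(28);chk();plan(*placeP(.045,-.0142,.0645,f,below=.014),dec=3,vmax=.012)
w=grab('wrist','w8');g2=grab('scene','s8');crop(g2,370,150,140,140,5,'s8c')
E
```

```text
t 10.6 margin 0.559 q [-0.22  0.61  0.    1.84 -0.77  0.73  0.36] F [-25.5 -20.4  68.4] w 0.0053
d [-0.8  0.6  1.2] rot deg [-0.57  0.04  0.2 ] rows 1
dp [[-0.007, -0.009, -0.007]]
twist [-0.005, 0.0, 0.002]
```

View pics/s8c.png

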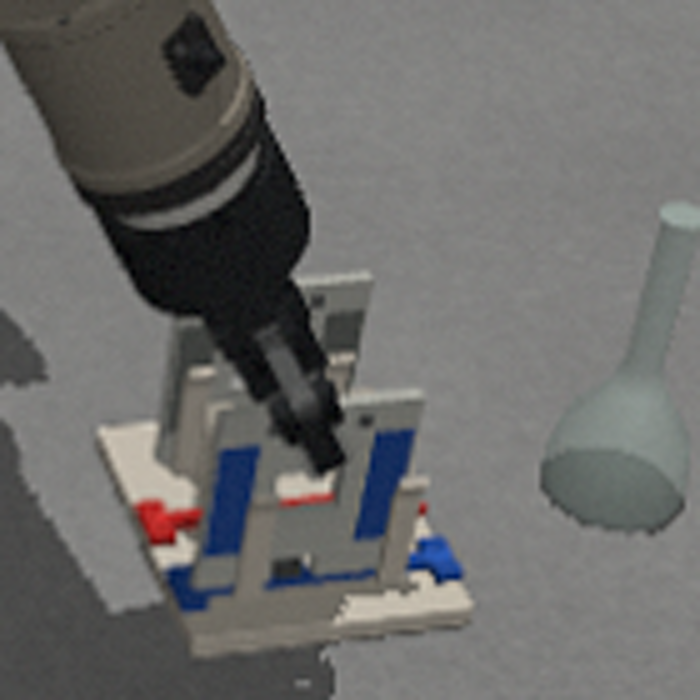

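View pics/w8.png

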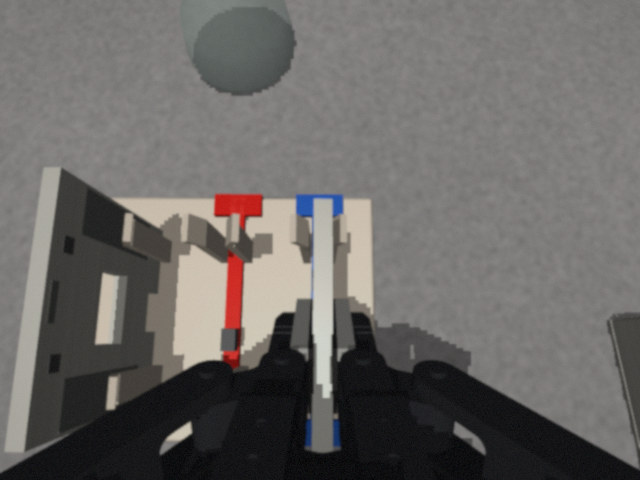

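Call:
{"fn": "apply_moves", "kwargs": {"dp": [[0, -0.002, -0.004], [0, 0, 0]], "twist": [[-0.004, 0, 0.002], [0, 0, 0]], "jaw": [255, 255]}}

```text
clock: 10.9
tcp_pos: [0.612, 0.1487, 0.2355]
orientation: [-2.65, 0.019, -0.005]
contact_force: [-1.3, -0.7, -0.6]
grip_width: 0.0046
```

Call:
{"fn": "apply_moves", "kwargs": {"dp": [[0, 0, 0], [0, 0, 0], [0, 0, 0]], "twist": [[0, 0, 0], [0, 0, 0], [0, 0, 0]], "jaw": [165, 165, 165]}}

```text
clock: 11.2
tcp_pos: [0.6131, 0.1489, 0.2346]
orientation: [-2.651, 0.02, -0.009]
contact_force: [-0.2, -0.7, 0.9]
grip_width: 0.0299
```

```bash
python3 - <<'E'
from st import *
f=np.radians(28);chk();plan(*placeP(.045,-.0142,.0645,f,below=.014),dec=3,vmax=.012)
g2=grab('scene','s9');crop(g2,370,150,140,140,5,'s9c')
E
```

```text
t 11.2 margin 0.556 q [-0.23  0.61  0.01  1.84 -0.77  0.73  0.35] F [-0.2 -0.7  0.9] w 0.0299
d [-1.4  0.3 -0.1] rot deg [-0.12 -0.16  0.03] rows 1
dp [[-0.011, -0.002, 0.001]]
twist [-0.001, -0.001, 0.0]
```

View pics/s9c.png

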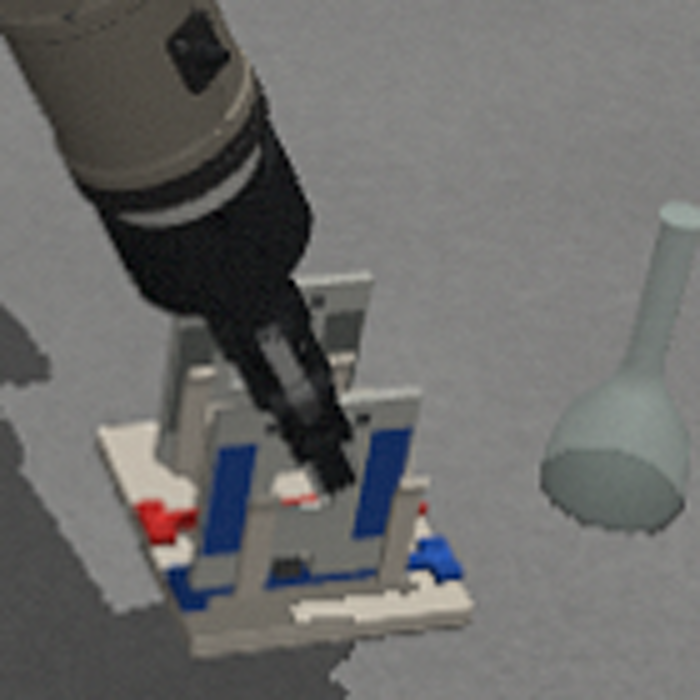

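Call:
{"fn": "apply_moves", "kwargs": {"dp": [[0, 0, -0.15], [0, 0, -0.3], [0, 0, -0.35], [0, -0.1, -0.35], [0, 0, 0]], "twist": [[0, 0, 0], [0, 0, 0], [0, 0, 0], [0, 0, 0], [0, 0, 0]], "jaw": [165, 165, 165, 165, 165]}}

```text
clock: 11.75
tcp_pos: [0.6124, 0.09, 0.369]
orientation: [-2.652, 0.023, -0.008]
contact_force: [1.3, -0.2, -0.9]
grip_width: 0.0304
```

```bash
python3 - <<'E'
from st import *
chk();w=grab('wrist','w10');g2=grab('scene','s10');crop(g2,370,190,130,100,6,'s10c');grab('top','t10')
E
```

```text
t 11.75 margin 0.668 q [-0.2   0.43  0.1   1.77 -0.65  0.98  0.24] F [ 1.3 -0.2 -0.9] w 0.0304
```

View pics/w10.png

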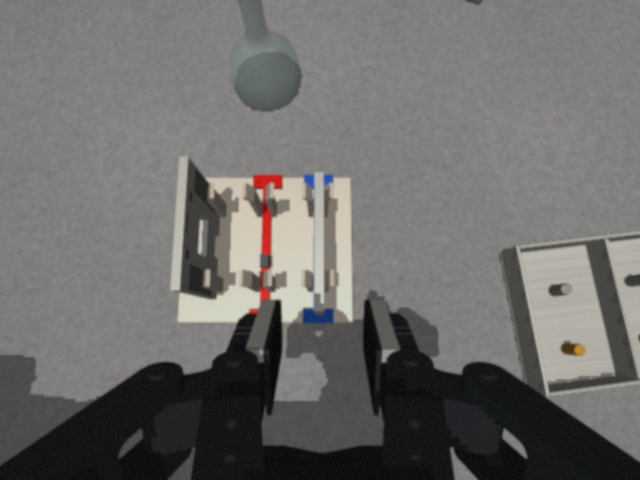

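View pics/s10c.png

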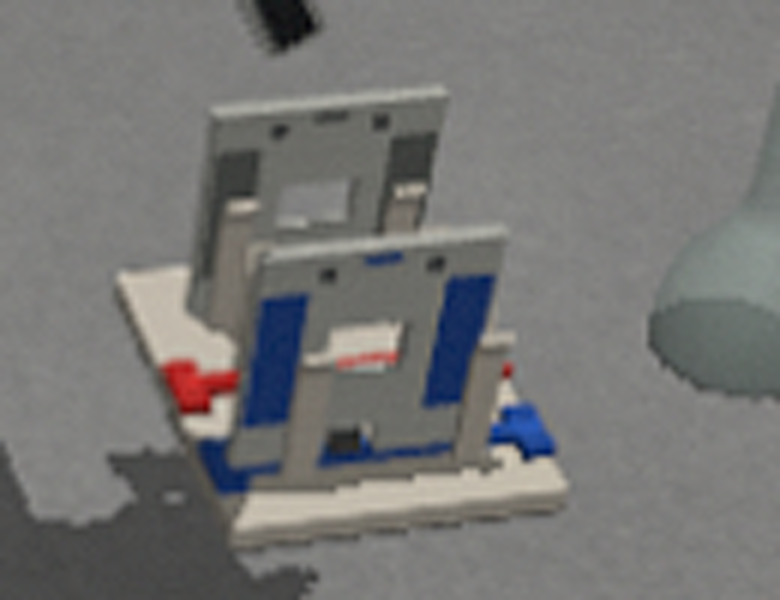

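The blue plate stands upright over its key (key at crop (345,438), inside the notch). I'll measure its top-edge height, which should be about 112 mm.

```bash
python3 - <<'E'
from st import *
f=load('w10');tr=lambda X:Rr.T@(X-rack)
for p in((319,180),(319,200),(319,230),(319,260),(319,285)): print(tr(depth(f,p)).round(4))
print('flask',depth(f,(268,85)))
p=getp();q=r.get_obs()['joints'];R0=Ro.from_rotvec(r.get_obs()['orientation']).as_matrix()
for ph in(20,24,28):
  qs=simpath(q,[g(-.0619,ph,.05,.10),g(-.0619,ph,.03),g(-.0619,ph,0)],p);print(ph,np.array([margin(k) for k in qs]).min(1).round(2)[::3])
plan(*g(-.0619,24,.05,.10))
E
```

```text
[0.0471 0.0259 0.113 ]
[0.047  0.0124 0.1129]
[ 0.047  -0.0074  0.1126]
[ 0.047  -0.0267  0.1125]
[ 0.047  -0.0424  0.1124]
flask [0.57202176 0.37722675 0.03725729]
20 [0.66 0.59 0.54 0.5  0.48 0.48 0.49 0.43 0.36 0.29 0.23]
24 [0.66 0.59 0.55 0.51 0.5  0.5  0.48 0.43 0.37 0.31 0.26]
28 [0.66 0.6  0.55 0.52 0.51 0.52 0.48 0.44 0.4  0.35 0.3 ]
d [-119.  -432.5   -3.3] rot deg [ -1.21  28.17 -23.1 ] rows 10
dp [[-0.09, 0.32, -0.17], [-0.1, 0.32, -0.17], [-0.1, 0.31, -0.17], [-0.11, 0.31, -0.18], [-0.11, 0.31, -0.18], [-0.11, 0.3, -0.19], [-0.12, 0.3, -0.19], [-0.12, 0.29, -0.2], [-0.12, 0.29, -0.2], [-0.12, 0.28, -0.21]]
twist [-0.001, 0.023, -0.019]
```

Call:
{"fn": "apply_moves", "kwargs": {"dp": [[-0.09, 0.32, -0.17], [-0.1, 0.32, -0.17], [-0.1, 0.31, -0.17], [-0.11, 0.31, -0.18], [-0.11, 0.31, -0.18], [-0.11, 0.3, -0.19], [-0.12, 0.3, -0.19], [-0.12, 0.29, -0.2], [-0.12, 0.29, -0.2], [-0.12, 0.28, -0.21], [0, 0, 0]], "twist": [[-0.001, 0.023, -0.019], [-0.001, 0.023, -0.019], [-0.001, 0.023, -0.019], [-0.001, 0.023, -0.019], [-0.001, 0.023, -0.019], [-0.001, 0.023, -0.019], [-0.001, 0.023, -0.019], [-0.001, 0.023, -0.019], [-0.001, 0.023, -0.019], [-0.001, 0.023, -0.019], [0, 0, 0]], "jaw": [165, 165, 100, 100, 100, 100, 100, 100, 100, 100, 100]}}

```text
clock: 13.0
tcp_pos: [0.4884, -0.3473, 0.3425]
orientation: [-2.555, -0.369, -0.756]
contact_force: [-0.3, -0.3, 0.9]
grip_width: 0.0518
```

```bash
python3 - <<'E'
from st import *
chk();plan(*g(-.0619,24,.05,.03),dec=3)
E
```

```text
t 13.0 margin 0.428 q [ 0.59  0.46  0.12  1.85 -0.94  1.05  1.57] F [-0.3 -0.3  0.9] w 0.0518
d [  2.7   6.9 -53.5] rot deg [-0.96  0.72  0.46] rows 2
dp [[-0.114, 0.056, 0.186], [-0.115, 0.054, 0.186]]
twist [-0.004, 0.003, 0.002]
```

Call:
{"fn": "apply_moves", "kwargs": {"dp": [[-0.115, 0.055, 0.186], [-0.115, 0.055, 0.186], [0, 0, 0]], "twist": [[-0.004, 0.003, 0.002], [-0.004, 0.003, 0.002], [0, 0, 0]], "jaw": [100, 100, 100]}}

```text
clock: 13.3
tcp_pos: [0.4897, -0.3407, 0.2842]
orientation: [-2.564, -0.342, -0.77]
contact_force: [0.1, 0.4, -0.7]
grip_width: 0.0518
```

```bash
python3 - <<'E'
from st import *
chk();plan(*g(-.0619,24,.03,.0),dec=3)
f=grab('wrist','w11')
for X in((-.019,-.0169,.1155),(-.019,-.1069,.1155)):print(proj(f,Rs@np.array(X)+stand))
E
```

```text
t 13.3 margin 0.35 q [ 0.6   0.53  0.09  1.9  -1.02  0.95  1.67] F [ 0.1  0.4 -0.7] w 0.0518
d [ 12.8   1.9 -41.6] rot deg [-0.06  0.11 -0.4 ] rows 1
dp [[-0.109, 0.141, 0.316]]
twist [-0.001, 0.001, -0.003]
[[298.29722394 234.02710788]]
[[298.19175331 431.05394825]]
```

View pics/w11.png

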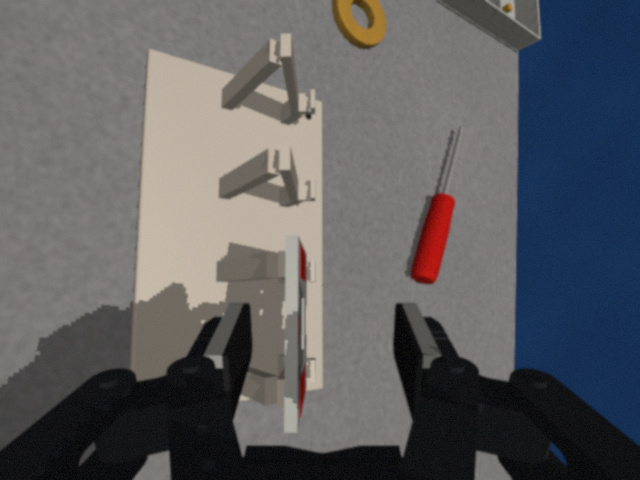

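The red plate's top edge is at (299,235)-(298,432), within 1 px of the prediction (298,234)-(298,431). Red bands are visible on its upper face, so this is the right plate. Moving in.

Call:
{"fn": "apply_moves", "kwargs": {"dp": [[-0.055, 0.07, 0.158], [-0.055, 0.07, 0.158], [0, 0, 0]], "twist": [[0, 0, -0.002], [0, 0, -0.001], [0, 0, 0]], "jaw": [100, 100, 100]}}

```text
clock: 13.65
tcp_pos: [0.5048, -0.3387, 0.2463]
orientation: [-2.563, -0.355, -0.776]
contact_force: [0.1, -0.1, -0.4]
grip_width: 0.0516
```

```bash
python3 - <<'E'
from st import *
chk();plan(*g(-.0619,24,.0,.0),dec=3,vmax=.015)
E
```

```text
t 13.65 margin 0.306 q [ 0.6   0.6   0.07  1.89 -1.06  0.91  1.73] F [ 0.1 -0.1 -0.4] w 0.0516
d [ 14.7   2.2 -28.3] rot deg [-0.08 -0.01  0.2 ] rows 3
dp [[-0.011, 0.036, 0.081], [-0.011, 0.035, 0.081], [-0.011, 0.035, 0.081]]
twist [-0.0, -0.0, 0.001]
```

Call:
{"fn": "apply_moves", "kwargs": {"dp": [[-0.011, 0.035, 0.081], [-0.011, 0.035, 0.081], [-0.011, 0.035, 0.07], [0, 0, 0]], "twist": [[0, 0, 0.001], [0, 0, 0], [0, 0, 0], [0, 0, 0]], "jaw": [100, 100, 100, 100]}}

```text
clock: 14.05
tcp_pos: [0.5215, -0.3368, 0.221]
orientation: [-2.563, -0.356, -0.78]
contact_force: [0.3, 0.3, 1.0]
grip_width: 0.052
```

```bash
python3 - <<'E'
from st import *
chk();plan(*g(-.0619,24,.0,.0),dec=3,vmax=.015)
E
```

```text
t 14.05 margin 0.276 q [ 0.6   0.65  0.05  1.87 -1.09  0.87  1.76] F [0.3 0.3 1. ] w 0.052
d [-1.9  0.3 -3. ] rot deg [-0.02 -0.14  0.27] rows 1
dp [[-0.027, 0.0, 0.012]]
twist [-0.0, -0.001, 0.002]
```

Call:
{"fn": "apply_moves", "kwargs": {"dp": [[-0.027, 0, 0.012], [0, 0, 0]], "twist": [[0, -0.001, 0.002], [0, 0, 0]], "jaw": [100, 100]}}

```text
clock: 14.25
tcp_pos: [0.5194, -0.3366, 0.2181]
orientation: [-2.564, -0.351, -0.776]
contact_force: [-1.0, -0.5, 0.1]
grip_width: 0.052
```

Call:
{"fn": "apply_moves", "kwargs": {"dp": [[0, 0, 0], [0, 0, 0], [0, 0, 0], [0, 0, 0], [0, 0, 0], [0, 0, 0]], "twist": [[0, 0, 0], [0, 0, 0], [0, 0, 0], [0, 0, 0], [0, 0, 0], [0, 0, 0]], "jaw": [200, 255, 255, 255, 255, 255], "grip_force": 60}}

```text
clock: 14.85
tcp_pos: [0.5186, -0.3373, 0.2187]
orientation: [-2.566, -0.349, -0.776]
contact_force: [0.5, -0.5, -1.2]
grip_width: 0.0051
```

```bash
python3 - <<'E'
from st import *
chk();plan(*g(-.0619,24,.0,.0),dec=3,vmax=.015);plan(*g(-.0619,24,.025,.0),dec=3,vmax=.015)
E
```

```text
t 14.85 margin 0.275 q [ 0.6   0.65  0.05  1.87 -1.1   0.87  1.76] F [ 0.5 -0.5 -1.2] w 0.0051
d [ 0.9  0.8 -0.6] rot deg [ 0.07 -0.01 -0.01] rows 1
dp [[0.004, -0.002, 0.01]]
twist [0.001, -0.0, -0.0]
d [-13.3  -1.1  19.9] rot deg [ 0.07 -0.01 -0.01] rows 2
dp [[0.002, -0.043, -0.09], [0.002, -0.043, -0.09]]
twist [0.0, -0.0, -0.0]
```

Call:
{"fn": "apply_moves", "kwargs": {"dp": [[0.002, -0.043, -0.09], [0.002, -0.043, -0.09], [0, 0, 0]], "twist": [[0, 0, 0], [0, 0, 0], [0, 0, 0]], "jaw": [255, 255, 255]}}

```text
clock: 15.15
tcp_pos: [0.5039, -0.3386, 0.2398]
orientation: [-2.566, -0.349, -0.775]
contact_force: [0.8, 0.6, -1.7]
grip_width: 0.0051
```

```bash
python3 - <<'E'
from st import *
chk();a=g(-.0619,24,.025,.12);plan(*a,vmax=.04)
o=dict(r.get_obs());o['tcp_pos']=a[0];o['orientation']=Ro.from_matrix(a[1]).as_rotvec()
f=np.radians(24);b=placeP(0,-.15,.23,f,below=.014);plan(*b,obs=o)
qs=simpath(o['joints'],[a,b,placeP(0,-.0145,.13,f,below=.014),placeP(0,-.0145,.0645,f,below=.014)],getp());print(np.array([margin(q) for q in qs]).min(1).round(2))
E
```

```text
t 15.15 margin 0.298 q [ 0.61  0.61  0.07  1.89 -1.07  0.9   1.74] F [ 0.8  0.6 -1.7] w 0.0051
d [1.400e+00 1.000e-01 1.187e+02] rot deg [ 0.06  0.04 -0.04] rows 3
dp [[0.19, -0.11, -0.24], [0.19, -0.11, -0.24], [0.19, -0.11, -0.24]]
twist [0.0, 0.0, -0.0]
d [ 59.5 362.3  46.3] rot deg [ -2.67 -28.5   21.94] rows 9
dp [[0.11, -0.29, 0.15], [0.1, -0.29, 0.15], [0.1, -0.3, 0.14], [0.09, -0.3, 0.13], [0.09, -0.31, 0.12], [0.08, -0.31, 0.12], [0.07, -0.32, 0.11], [0.07, -0.32, 0.11], [0.06, -0.32, 0.1]]
twist [-0.002, -0.026, 0.02]
[0.3  0.32 0.34 0.36 0.38 0.4  0.42 0.45 0.47 0.49 0.52 0.53 0.52 0.51
 0.51 0.51 0.5  0.51 0.51 0.51 0.52 0.53 0.54 0.56 0.57 0.59 0.58 0.57
 0.56 0.56 0.55 0.55 0.55 0.55 0.55 0.54 0.54 0.51 0.49]
```

Call:
{"fn": "apply_moves", "kwargs": {"dp": [[0.19, -0.11, -0.24], [0.19, -0.11, -0.24], [0.19, -0.11, -0.24], [0.11, -0.29, 0.15], [0.1, -0.29, 0.15], [0.1, -0.3, 0.14], [0.09, -0.3, 0.13], [0.09, -0.31, 0.12], [0.08, -0.31, 0.12], [0.07, -0.32, 0.11], [0.07, -0.32, 0.11], [0.06, -0.32, 0.1], [0, 0, 0]], "twist": [[0, 0, 0], [0, 0, 0], [0, 0, 0], [-0.002, -0.026, 0.02], [-0.002, -0.026, 0.02], [-0.002, -0.026, 0.02], [-0.002, -0.026, 0.02], [-0.002, -0.026, 0.02], [-0.002, -0.026, 0.02], [-0.002, -0.026, 0.02], [-0.002, -0.026, 0.02], [-0.002, -0.026, 0.02], [0, 0, 0]], "jaw": [255, 255, 255, 255, 255, 255, 255, 255, 255, 255, 255, 255, 255]}}

```text
clock: 16.45
tcp_pos: [0.5654, 0.0364, 0.4148]
orientation: [-2.72, 0.04, 0.008]
contact_force: [0.1, 1.6, -2.3]
grip_width: 0.0053
```

```bash
python3 - <<'E'
from st import *
f=np.radians(24);chk();plan(*placeP(0,-.15,.23,f,below=.014),dec=3);w=grab('wrist','w12');plan(*placeP(0,-.0142,.14,f,below=.014),dec=3)
E
```

```text
t 16.45 margin 0.61 q [-0.15  0.3   0.11  1.83 -0.53  1.05  0.2 ] F [ 0.1  1.6 -2.3] w 0.0053
d [ -0.6 -12.6 -10. ] rot deg [-0.16  0.32 -0.91] rows 1
dp [[-0.002, 0.13, 0.033]]
twist [-0.001, 0.003, -0.008]
d [  1.7 126.4 -99.5] rot deg [-0.05  0.2  -1.04] rows 4
dp [[-0.002, -0.156, 0.297], [-0.002, -0.156, 0.297], [-0.001, -0.156, 0.297], [-0.001, -0.156, 0.297]]
twist [-0.0, 0.0, -0.002]
```

View pics/w12.png

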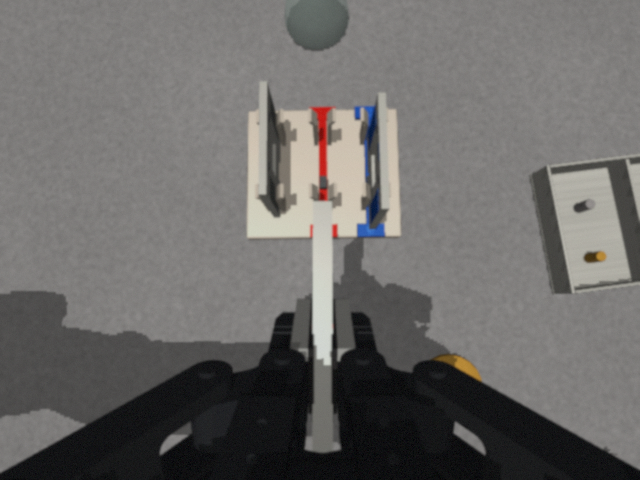

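```bash
python3 - <<'E'
from st import *
f=load('w12');crop(f,240,70,170,180,4,'f1')
E
```

```text
(no output)
```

View pics/f1.png

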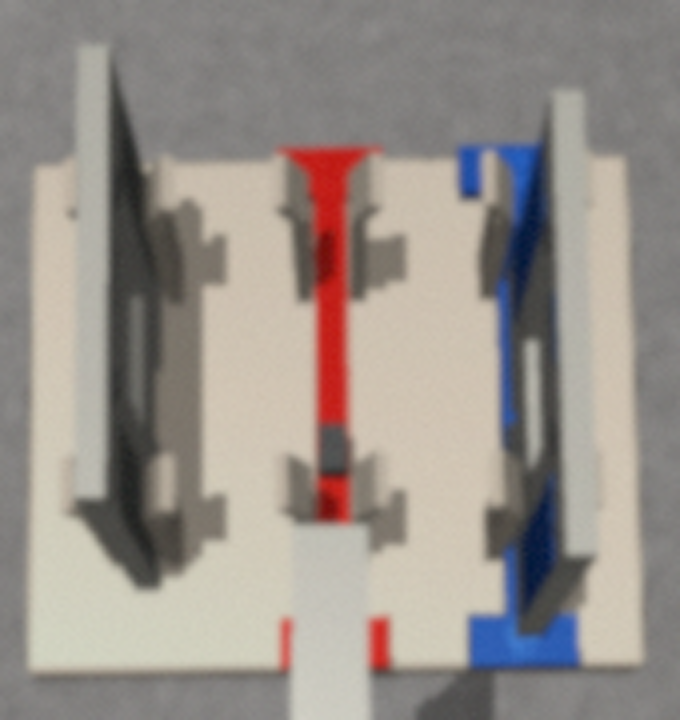

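Call:
{"fn": "apply_moves", "kwargs": {"dp": [[-0.002, -0.156, 0.297], [-0.002, -0.156, 0.297], [-0.001, -0.156, 0.297], [-0.001, -0.156, 0.297], [0, 0, 0]], "twist": [[0, 0, -0.002], [0, 0, -0.002], [0, 0, -0.002], [0, 0, -0.002], [0, 0, 0]], "jaw": [255, 255, 255, 255, 255]}}

```text
clock: 17.0
tcp_pos: [0.5678, 0.1553, 0.313]
orientation: [-2.725, 0.032, -0.012]
contact_force: [-1.2, -0.4, -2.4]
grip_width: 0.0053
```

```bash
python3 - <<'E'
from st import *
w=load('w12');W=lambda p:[(p[0]+.5)/4-.5+240,(p[1]+.5)/4-.5+70];tr=lambda X:Rr.T@(X-rack)
for p in((333,430),(333,455),(333,475)):print('key',tr(atz(w,W(p),.026)).round(4),tr(depth(w,W(p))).round(4))
f=np.radians(24);chk();plan(*placeP(0,-.0142,.125,f,below=.014),dec=3)
E
```

```text
key [ 0.0007 -0.0095  0.026 ] [ 0.0007 -0.0097  0.0264]
key [ 0.0007 -0.0156  0.026 ] [ 0.0007 -0.0157  0.0264]
key [ 0.0006 -0.0205  0.026 ] [ 0.0006 -0.019   0.0204]
t 17.0 margin 0.542 q [-0.29  0.43  0.02  1.9  -0.6   0.77  0.13] F [-1.2 -0.4 -2.4] w 0.0053
d [ -1.    4.3 -13.2] rot deg [ 0.14 -0.41 -0.42] rows 1
dp [[-0.01, 0.012, 0.115]]
twist [0.001, -0.003, -0.003]
```

Red key centre is at about -14.5 mm from both wrist views (edges about -9 and -20). Fine-tuning the position above the slot.

Call:
{"fn": "apply_moves", "kwargs": {"dp": [[-0.01, 0.012, 0.11], [0, 0, 0]], "twist": [[0.001, -0.003, -0.003], [0, 0, 0]], "jaw": [255, 255]}}

```text
clock: 17.2
tcp_pos: [0.5666, 0.1572, 0.2991]
orientation: [-2.724, 0.024, -0.005]
contact_force: [-0.8, 0.3, -2.2]
grip_width: 0.005
```

```bash
python3 - <<'E'
from st import *
f=np.radians(24);chk();plan(*placeP(0.0,-.0147,.125,f,below=.014),dec=3);plan(*placeP(0,-.0147,.09,f,below=.014),dec=3,vmax=.012)
E
```

```text
t 17.2 margin 0.533 q [-0.29  0.45  0.01  1.91 -0.61  0.76  0.16] F [-0.8  0.3 -2.2] w 0.005
d [0.2 1.9 0.8] rot deg [ 0.1  -0.05 -0.14] rows 1
dp [[0.002, -0.017, 0.001]]
twist [0.001, -0.0, -0.001]
d [  0.2   1.9 -34.2] rot deg [ 0.1  -0.05 -0.14] rows 3
dp [[0.001, 0.034, 0.089], [0.001, 0.034, 0.089], [0.001, 0.034, 0.089]]
twist [0.0, -0.0, -0.0]
```

Call:
{"fn": "apply_moves", "kwargs": {"dp": [[0.001, 0.034, 0.089], [0.001, 0.034, 0.089], [0.001, 0.034, 0.089], [0, 0, 0]], "twist": [[0, 0, 0], [0, 0, 0], [0, 0, 0], [0, 0, 0]], "jaw": [255, 255, 255, 255]}}

```text
clock: 17.6
tcp_pos: [0.5666, 0.1549, 0.263]
orientation: [-2.725, 0.031, -0.004]
contact_force: [-0.3, -0.3, -1.5]
grip_width: 0.0055
```

```bash
python3 - <<'E'
from st import *
f=np.radians(24);chk();plan(*placeP(0,-.0147,.0735,f,below=.014),dec=3,vmax=.008)
E
```

```text
t 17.6 margin 0.514 q [-0.27  0.5  -0.01  1.93 -0.65  0.69  0.21] F [-0.3 -0.3 -1.5] w 0.0055
d [  0.2   4.2 -14.7] rot deg [ 0.13 -0.06 -0.43] rows 2
dp [[0.001, 0.009, 0.063], [0.001, 0.009, 0.063]]
twist [0.001, -0.0, -0.002]
```

Call:
{"fn": "apply_moves", "kwargs": {"dp": [[0.001, 0.004, 0.05], [0.001, 0.004, 0.05], [0, 0, 0]], "twist": [[0.001, 0, -0.003], [0, 0, -0.001], [0, 0, 0]], "jaw": [255, 255, 255]}}

```text
clock: 17.9
tcp_pos: [0.567, 0.1582, 0.2506]
orientation: [-2.723, 0.02, -0.006]
contact_force: [-1.1, 0.2, -2.1]
grip_width: 0.0053
```

```bash
python3 - <<'E'
from st import *
f=np.radians(24);chk();plan(*placeP(0,-.0147,.0735,f,below=.014),dec=3);plan(*placeP(0,-.0147,.0645,f,below=.014),dec=3,n=3)
E
```

```text
t 17.9 margin 0.5 q [-0.26  0.52 -0.02  1.93 -0.66  0.67  0.23] F [-1.1  0.2 -2.1] w 0.0053
d [-0.2  0.9 -2.3] rot deg [ 0.02 -0.07  0.02] rows 1
dp [[-0.002, 0.001, 0.021]]
twist [0.0, -0.001, 0.0]
d [ -0.2   0.9 -11.3] rot deg [ 0.02 -0.07  0.02] rows 3
dp [[-0.001, 0.011, 0.03], [-0.001, 0.011, 0.03], [-0.001, 0.011, 0.03]]
twist [0.0, -0.0, 0.0]
```

Call:
{"fn": "apply_moves", "kwargs": {"dp": [[0, 0.011, 0.03], [0, 0.011, 0.03], [0, 0, 0]], "twist": [[0, 0, 0], [0, 0, 0], [0, 0, 0]], "jaw": [255, 255, 255]}}

```text
clock: 18.2
tcp_pos: [0.567, 0.1593, 0.2427]
orientation: [-2.722, 0.019, -0.006]
contact_force: [-1.1, 0.6, -2.7]
grip_width: 0.0048
```

```bash
python3 - <<'E'
from st import *
f=np.radians(24);chk();plan(*placeP(0,-.0147,.0645,f,below=.014),dec=3,n=1)
E
```

```text
t 18.2 margin 0.486 q [-0.26  0.54 -0.03  1.93 -0.67  0.66  0.24] F [-1.1  0.6 -2.7] w 0.0048
d [-0.2 -0.2 -3.4] rot deg [-0.01 -0.07  0.07] rows 1
dp [[-0.002, 0.013, 0.025]]
twist [-0.0, -0.001, 0.001]
```

It is already 5 mm below the key top with no contact force, so the notch is over the key. Lowering to the floor.

Call:
{"fn": "apply_moves", "kwargs": {"dp": [[0, 0.012, 0.023], [0, 0, 0]], "twist": [[0, 0, 0], [0, 0, 0]], "jaw": [255, 255]}}

```text
clock: 18.4
tcp_pos: [0.567, 0.1593, 0.2395]
orientation: [-2.722, 0.019, -0.006]
contact_force: [-1.0, -0.7, -3.6]
grip_width: 0.0054
```

Call:
{"fn": "apply_moves", "kwargs": {"dp": [[0, 0.007, 0.015], [0, 0, 0]], "twist": [[0, 0, 0], [0, 0, 0]], "jaw": [255, 255]}}

```text
clock: 18.6
tcp_pos: [0.5671, 0.1589, 0.2396]
orientation: [-2.72, 0.018, -0.006]
contact_force: [-2.6, -1.0, -3.2]
grip_width: 0.0052
```

Call:
{"fn": "apply_moves", "kwargs": {"dp": [[0, 0.008, 0.018], [0, 0, 0]], "twist": [[0, 0, 0], [0, 0, 0]], "jaw": [255, 255]}}

```text
clock: 18.8
tcp_pos: [0.5671, 0.1585, 0.2394]
orientation: [-2.718, 0.018, -0.006]
contact_force: [-0.9, -0.2, -3.9]
grip_width: 0.005
```

```bash
python3 - <<'E'
from st import *
f=np.radians(24);chk();plan(*placeP(0,-.0147,.0645,f,below=.014),dec=3,n=1);g2=grab('scene','s13');crop(g2,370,150,140,140,5,'s13c');grab('wrist','w13')
E
```

```text
t 18.8 margin 0.482 q [-0.25  0.54 -0.03  1.93 -0.67  0.65  0.25] F [-0.9 -0.2 -3.9] w 0.005
d [-0.3  0.6 -0.1] rot deg [-0.25 -0.04  0.12] rows 1
dp [[-0.003, -0.004, 0.003]]
twist [-0.002, -0.0, 0.001]
```

View pics/s13c.png

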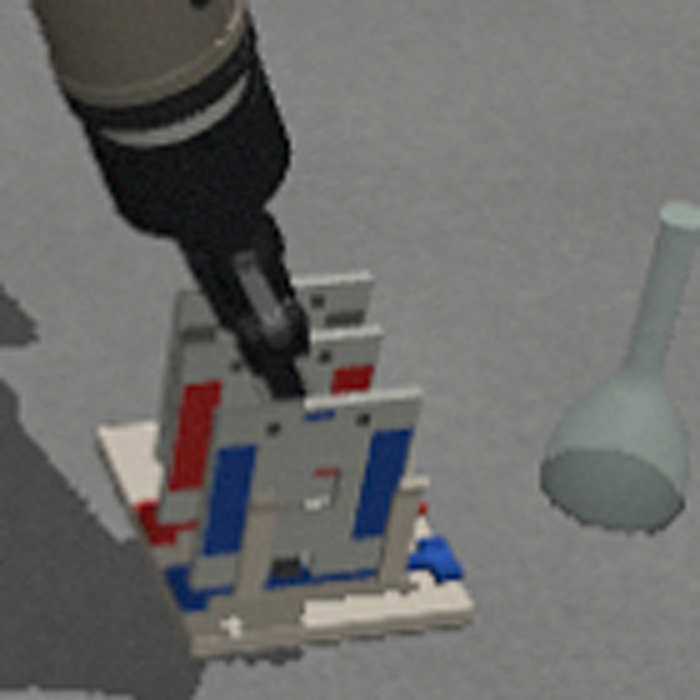

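View pics/w13.png

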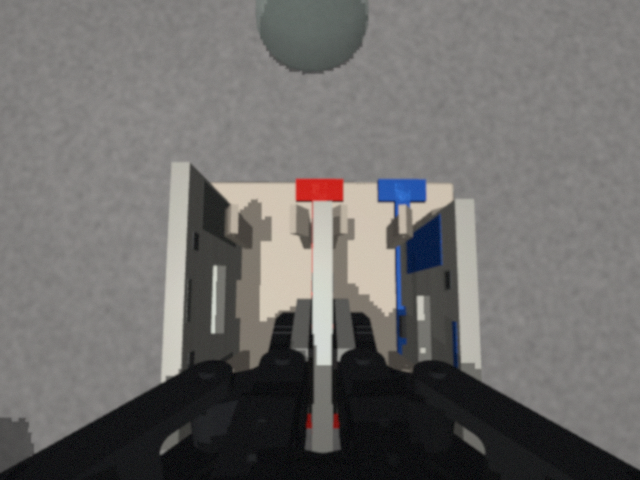

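The red plate is on the floor at nominal height. Releasing with a limited opening so the fingers clear both neighbours.

Call:
{"fn": "apply_moves", "kwargs": {"dp": [[0, 0, 0], [0, 0, 0], [0, 0, 0], [0, 0, 0]], "twist": [[0, 0, 0], [0, 0, 0], [0, 0, 0], [0, 0, 0]], "jaw": [210, 185, 185, 185]}}

```text
clock: 19.3
tcp_pos: [0.5697, 0.1588, 0.2398]
orientation: [-2.718, 0.019, -0.016]
contact_force: [0.4, -0.3, -0.9]
grip_width: 0.0235
```

Call:
{"fn": "apply_moves", "kwargs": {"dp": [[0, 0, -0.1], [0, 0, -0.2], [0, 0, -0.3], [0, 0, -0.35], [0, 0, -0.35], [0, -0.1, -0.35], [0, 0, 0]], "twist": [[0, 0, 0], [0, 0, 0], [0, 0, 0], [0, 0, 0], [0, 0, 0], [0, 0, 0], [0, 0, 0]], "jaw": [185, 185, 185, 185, 185, 185, 185]}}

```text
clock: 20.0
tcp_pos: [0.5671, 0.0834, 0.4362]
orientation: [-2.72, 0.022, -0.019]
contact_force: [1.2, 0.3, 0.8]
grip_width: 0.0233
```

```bash
python3 - <<'E'
from st import *
chk();w=grab('wrist','w14');g2=grab('scene','s14');crop(g2,370,190,130,100,6,'s14c');grab('top','t14');crop(w,180,60,240,180,3,'w14c')
E
```

```text
t 20.0 margin 0.618 q [-0.22  0.28  0.09  1.81 -0.51  1.04  0.11] F [1.2 0.3 0.8] w 0.0233
```

View pics/w14.png

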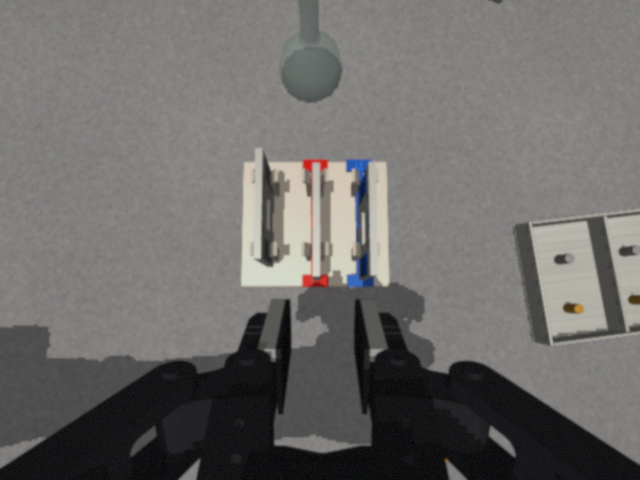

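View pics/s14c.png

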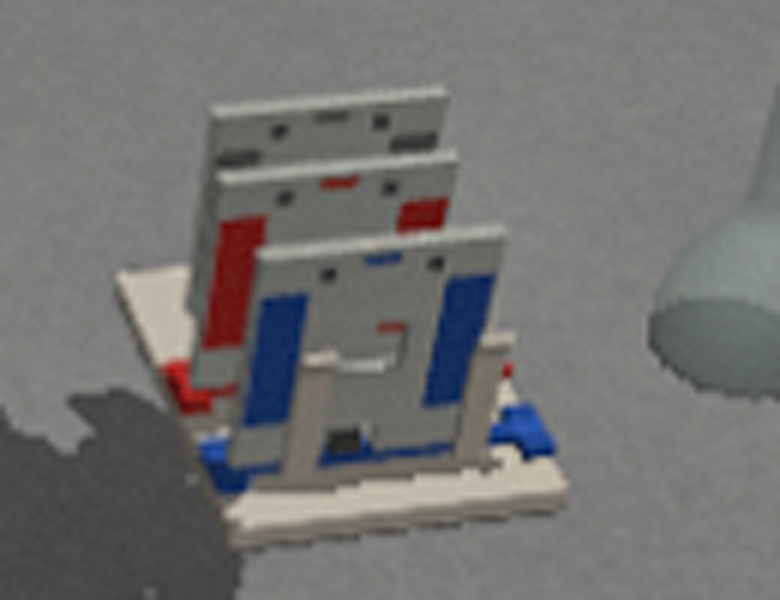

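View pics/t14.png

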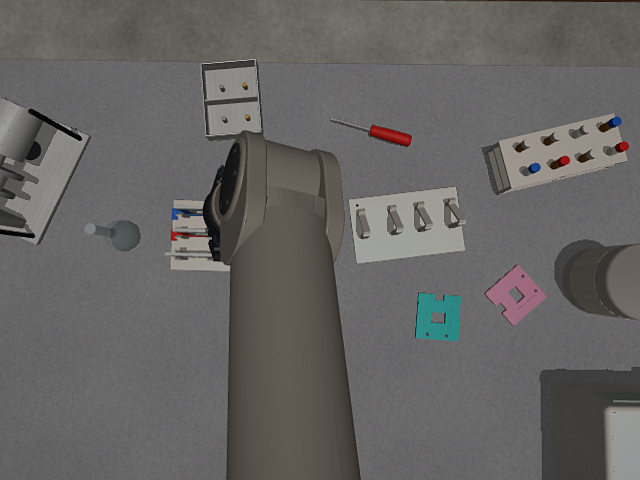

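```bash
python3 - <<'E'
from st import *
f=load('w14');tr=lambda X:Rr.T@(X-rack)
for nm,pp in(('red',((317,170),(317,190),(317,220),(317,250),(317,270))),('blue',((373,170),(373,200),(373,240),(373,270))),('plain',((260,160),(259,200),(257,250)))):
  for p in pp: print(nm,tr(depth(f,p)).round(4))
a=load('w10')
print('plain before',[tr(depth(a,p)).round(4).tolist() for p in((185,170),(181,220),(177,280))],'flask',depth(a,(268,85)),depth(f,(311,75)))
E
```

```text
red [0.0029 0.0245 0.1132]
red [0.0028 0.0084 0.1127]
red [ 0.0028 -0.0155  0.1126]
red [ 0.0027 -0.0389  0.1122]
red [ 0.0027 -0.0544  0.1121]
blue [0.0473 0.0247 0.1123]
blue [0.0469 0.0006 0.1117]
blue [ 0.0463 -0.0312  0.1118]
blue [ 0.0458 -0.0545  0.1119]
plain [-0.043   0.0346  0.1075]
plain [-0.0433  0.0017  0.1074]
plain [-0.0443 -0.0383  0.1075]
plain before [[-0.0426, 0.0351, 0.1078], [-0.0433, 0.0007, 0.1075], [-0.0434, -0.0386, 0.1075]] flask [0.57202176 0.37722675 0.03725729] [0.56719037 0.3794433  0.04320758]
```

Both top edges sit level at about 112 mm (a plate on its key would read 121). Plain plate and flask are unmoved in top view. Handing in.

```bash
python3 -c "
from bench import r
print(r.hand_in())"
```

```text
the job is handed in; nothing more can be done
None
```

I stood the blue plate and then the red plate in the slots with their own coloured inserts, each with its notch over the key and both feet down. The job was handed in at about 20 s with the gripper clear.

**Finding the keys:** I found both keys by sight in the wrist camera, about 14 mm from the slot middle towards -y. I then lowered each plate straight over its key and felt for the floor, so I did not slide the plates along the slots to search.

**Last checks:**
- **Seating:** both top edges read level at 112–113 mm; the design value is 112 mm, and a plate resting on its key would read 121 mm. The blue key is visible inside its notch. The red notch is hidden behind the blue plate, so that seating rests on the height and on the lack of force while lowering.
- **Things to leave alone:** the plain plate reads the same before and after, within about 1 mm. The flask looks unmoved in the top view; the depth spots I took on it do not confirm this. The ring was hidden by the arm at the end, but nothing went near it.

**What did not go to plan:**
- **First grasp approach:** I gave up the first approach to the blue plate because two joints had come very close to their limits. I used a tool tilted sideways instead.
- **Force on the blue plate:** one press against the floor peaked at about 76 N at the wrist, below the 120 N limit.
- **Camera offset:** the wrist camera showed the red and blue plates 1–3 mm off their slot middles in x. I put this down to calibration.

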